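# Roll down the cabinet-top laminate under the riser shelf

### The arm

A 7-joint arm with a two-finger parallel gripper is mounted at the origin on the work surface. World frame = base frame: x ahead of the robot, y to its left, z up, the work surface at z = 0. Lengths are in m, angles in rad, forces in N, time in s.
With the tool pointing down it reaches from about 0.4 to 0.85 m from the base axis. Payload 10.4 kg.
Tool frame: the origin (TCP) lies midway between the tips of the shut fingers; the grasp point (between the pads) lies 19 mm behind it; z points along the fingers, x is the direction in which the jaws open and shut, and the axes are right-handed (so a half turn about z gives the same grasp; the last joint's range is limited). The gripper opens to 85 mm and grips with 20 to 120 N. Pads are 22 mm wide; open, the fingers measure 114 mm over their backs; the gripper's body (76 mm by 85 mm) begins 54 mm behind the grasp point. The pads swing forward as they close: fully open they stand 13 mm farther back than shut.
Start: joints at [1.171, 0.332, -0.065, 1.46, 0.022, 1.35, -0.088], TCP at [0.23, -0.581, 0.231] pointing down, gripper open.
Joint ranges: [-2.6, 2.6], [-0.5, 2.12], [-1.47, 1.34], [0.16, 2.42], [-1.27, 4.41], [0.06, 2.06], [-2.6, 2.6]. Speed limits (rad/s): [2.22, 2.22, 2.79, 2.79, 3.14, 3.14, 3.14].

### API

Orientations are given as a unit quaternion [x, y, z, w].
In Python, from workcell import monitor, eyes, ticket, models gives the robot as it stands.
- The arm moves only by the tool servo_tool, never from a script. Its argument "motion" is a list of rows, each a list of 7 numbers: the opening, from 0 (shut) to 1 (fully open), then the shift along the tool's x, y, z in m, then the turn, a rotation vector about the tool's x, y, z in degrees. In form: [[fingers, tx, ty, tz, rx, ry, rz], ...]. A call has 1 to 20 rows; each row is the pose to reach, as a shift and turn from the pose commanded when the call began, along the tool's axes at that moment; what a row does not reach only later rows make up. A row lasts 1/8 s, in which the tool goes at most 62.5 mm and 10.7 degrees, less where a joint would pass 70% of its speed; a pose out of reach is approached as far as the arm can. A call with a gripper value outside its range is refused whole. The fingers move at their own pace and stop on an object; "grip_force" is the grip in N (left out, the last holds). Time passes only in rows, so rows that repeat a pose let the fingers close. It gives the time, the measured TCP pose, the force and the opening at its end, in the units of the state.
- monitor.get_obs(): the state, without advancing time (a new reading comes with each control period).
- eyes.camera(name): name is "scene" or "top" or "wrist"; returns (picture, depth): 480x640x3 uint8, blue, green, red; 480x640 float32, m along the optical axis (not along the pixel's ray), 0 where there is no reading.
- eyes.camera_info(name): a dict with "intrinsics" (3x3 intrinsics, pixels), "extrinsics" (4x4, takes a point from world to camera coordinates); the wrist camera has in their place "tool_from_camera" (4x4, takes a point from camera to tool coordinates, whose origin is the TCP and whose axes are the tool frame's). Camera axes: x right, y down, z forward; pixel columns grow to the right and rows downward; lengths in m; the calibration is good to about 2 mm. A picture is of the moment at which its call begins: read the wrist's pose just before it. camera_info takes no time and is no camera call.
- ticket.hand_in(): hands the job in, once; it reports no verdict.
Trained networks look in the newest picture that a camera, given by its name, has taken for a name from the list of things; names that differ only in an ending like _2 or _b are one class to them, and where a whole thing is asked for, a point or a joint stands for the part that bears it (a point fixed in the world has none). Each returns a list of dicts, best first, with "confidence" (0 to 1); they miss things now and then, are a little off and sometimes report something else, mostly with a low value. They report only what shows in the picture. A call takes as long as a camera call.
- models.boxes_of(camera, thing): "point" ([x, y, z] in m, in the coordinates of the camera as it stood for that picture, good to about 4 mm: the middle of the surface that is visible of it).
The state is a dict: "clock": time; "joint_pos": joint angles; "joint_velocities": joint speeds; "tau": joint torques, N m; "position": TCP position; "ee_rot": TCP orientation; "ft_force": force on the tool from outside, world axes, zero at the start; "torque": the same for the moment, N m; "grip_width": opening from 0.0 (shut) to 1.0 (fully open).
Only numpy, scipy, OpenCV 4.12 (cv2) and the standard library are available. Lean on these libraries where they do the work, as an engineer would, in place of code of your own. Each camera call takes 0.05 s, during which the arm holds its last target. There are 200 camera calls.

### The job

Clear the two pots off the newly glued white laminate sheet by nesting the pots in size order, the middle one in the large one (which stays where it is) and the small one in the middle one, all standing upright. Then take the roller from its rest and roll it along the middle of the sheet, from the bonded near end to the free far end under the riser shelf, lengthwise and with steady pressure of about one kilogram (10 N, never above 40 N), until the sheet lies flat. Put the roller back in its rest as it was and leave the other things undisturbed.

Things in the scene. Friction and masses are not known exactly. Their poses are not given: they have to be found in the camera images.
- pot_l_center (a point): large pot: round, open-topped, blue, outside diameter 84 mm, inside diameter 76 mm, 58 mm tall, floor 4 mm thick, standing on the surface. Point: on its axis half-way up; z up. Loose, about 250 g
- pot_m_center (a point): middle pot: round, open-topped, white, outside diameter 62 mm, inside 55 mm, 86 mm tall, floor 4 mm thick, standing near the near edge of the sheet, which there is 6 to 9 mm above the surface. Point: on its axis half-way up; z up the pot. About 160 g. Standing in the large pot it rises 32 mm above that pot's rim
- pot_s_center (a point): small pot: round, open-topped, green, outside diameter 42 mm, inside 35 mm, 112 mm tall, floor 4 mm thick, standing on the sheet beside the middle pot (side changes). Point: on its axis half-way up; z up the pot. About 120 g. Standing in the middle pot it rises 30 mm above that pot's rim
- sheet_bed: black adhesive bed of the white laminate sheet, 240 (x) x 140 (y) x 2 mm, fixed. Origin: centre of its underside, on the surface. x runs along the sheet from its bonded near edge (x = -120 mm) to its free far edge (x = +120 mm), which lies under the riser shelf; z up
- sheet (a joint): angle (rad) by which the sheet still stands off its bed, hinging on the bonded near edge: 0 = down flat all over. The rigid sheet is 4 mm thick; when down its top is 6 mm above the surface. It stays wherever it is pressed to; pushing it down takes about 1.2 N m about the near edge (8 N at 150 mm from it)
- sheet_top (a point): centre of the sheet's upper face; x along the sheet to the free far edge, z out of the face
- roller: hand roller, 360 g: black rubber drum 44 mm in diameter, 100 mm wide, turning freely on own y in a steel fork (114 mm wide, ends 40 mm from the axis). Origin: middle of the drum's axis. The red handle runs from there along own (-0.707, 0, 0.707), 45 degrees back from own z, which is up in the rest; its bar spans 48 to 155 mm from the axis, 22 mm wide along y, 28 mm thick
- roller_grip (a point): point on the axis of the roller's handle, 115 mm from the drum's axis: a good place to hold it. Same axes as the roller
- roller_drum (a joint): turn of the drum in its fork (rad), without stops
- roller_rest: fixed beech rest, base 150 x 130 x 12 mm. Origin: base's underside, on the surface; z up; the handle leans over its -x side. Two low bars carry the drum; a steel cross-bar 70 mm high on two posts 70 mm apart, 54 mm behind the drum's axis, carries the handle from below, 58 mm from the drum's axis
- rest_trough (a point): where the middle of the drum's axis lies when the roller is in its rest, 37 mm above the surface; same axes as the rest
- riser: fixed dark wooden riser shelf on two side panels, open in front: board 220 mm (x) x 600 mm (y), underside 195 mm and top 213 mm above the surface (books and a clock on it). Origin: on the surface below the board's centre; the front edge is at x = -110 mm, so the last 85 mm or so of the sheet lie under it
- tray: white ceramic tray (160 x 120 x 22 mm, 6 mm walls) with two hearing aids lying in it, right-hand side of the surface. Origin: centre of its underside. Bystander
- loop_tool: thin steel cleaning loop tool lying flat, 130 mm long and 10 mm thick, in front of the robot. Origin: centre of its underside. Bystander
- blister: flat yellow card of six button batteries, 85 x 65 x 8 mm, in front of the robot. Origin: centre of its underside. Bystander
- puffer: blue plastic bulb blower standing upright, 52 mm across, 105 mm tall, on the left. Origin: centre of its underside. Bystander
- case: hard grey and black case, 70 x 100 x 35 mm, under the riser shelf. Origin: centre of its underside. Bystander
- drying_jar: white jar with a grey cap, 64 mm across, 85 mm tall, under the riser shelf. Origin: centre of its underside. Bystander
- water_glass: drinking glass, 68 mm across, 110 mm tall, on the right. Origin: centre of its underside. Bystander

How it is judged:
By the outcome, as a careful person would: the job done as asked, in the order asked, and still so for the second after the job is handed in, with the robot touching nothing.
It also fails if it takes over 72 s, if anything falls off the work surface, if the arm or the gripper's body presses on something with over 40 N, if the wrist force passes 120 N, or if a joint passes its speed limit or range.

## Working session

There is one attempt and no reset: what is moved stays moved. The work goes in short steps, Python scripts to look and compute and a tool call to move; the robot and the scene stay as the last step left them, time stands still between calls to the robot, and variables do not carry over. Pictures are saved under pics/ and viewed, about 8 in all and at most 12, crops included, and the job is handed in when it is done.

Besides the shell and the picture viewer there is one more tool, called after "Call:" as a command line: name --pt "numbers of a row" for each row, then --argument value for the rest. servo_tool: Moves the arm, as the interface text tells. Its arguments: {"type":"object","properties":{"motion":{"type":"array"},"grip_force":{"type":"number"}},"required":["motion"]}

```bash
ls; mkdir -p pics
cat > h.py <<'E'
import numpy as np, cv2
from scipy.spatial.transform import Rotation as R
from workcell import monitor, eyes, ticket, models
def T_wc(cam):
    i=eyes.camera_info(cam)
    if 'extrinsics' in i: return np.linalg.inv(np.array(i['extrinsics']))
    o=monitor.get_obs(); T=np.eye(4); T[:3,:3]=R.from_quat(o['ee_rot']).as_matrix(); T[:3,3]=o['position']
    return T@np.array(i['tool_from_camera'])
def shot(cam,name=None):
    T=T_wc(cam); p,d=eyes.camera(cam)
    if name: cv2.imwrite('pics/'+name,p)
    return p,d,T
def cloud(d,T,cam):
    K=np.array(eyes.camera_info(cam)['intrinsics']); v,u=np.indices(d.shape)
    P=np.stack([(u-K[0,2])/K[0,0]*d,(v-K[1,2])/K[1,1]*d,d],-1)
    return P@T[:3,:3].T+T[:3,3]
def find(cam,thing,T):
    return [(np.round(T[:3,:3]@np.array(b['point'])+T[:3,3],4).tolist(),round(b['confidence'],2)) for b in models.boxes_of(cam,thing)[:2]]
E
python3 - <<'E'
from h import *
o=monitor.get_obs(); print(o)
for c in ('scene','top'):
    p,d,T=shot(c,c+'0.png'); print(c,T.round(3).tolist(),eyes.camera_info(c)['intrinsics'])
    np.savez('%s0.npz'%c,p=p,d=d,T=T)
    for t in ['pot_l_center','pot_m_center','pot_s_center','sheet','sheet_bed','roller','roller_grip','roller_rest','riser','tray','loop_tool','blister','puffer','case','drying_jar','water_glass']:
        print(t,find(c,t,T))
a=cv2.imread('pics/scene0.png')
print(eyes.camera_info('wrist'))
E
```

```text
pics
{'clock': 0.0, 'joint_pos': array([ 1.17140422,  0.33287815, -0.06470313,  1.46094873,  0.02161537,
        1.3499378 , -0.08852925]), 'joint_velocities': array([-0.0002513 ,  0.00061547, -0.00053625,  0.00024491, -0.00216871,
        0.00043673,  0.00046384]), 'tau': array([ 1.45510068e-03, -6.25463104e+01,  5.00181061e-02, -3.91611385e+01,
        1.63297250e-02,  9.93435387e-03,  9.67409107e-06]), 'position': array([ 0.22980856, -0.58079527,  0.2305085 ]), 'ee_rot': array([ 8.27023918e-01, -5.62166252e-01, -6.33011717e-04, -3.79302923e-04]), 'ft_force': array([-0.10061593, -0.74962525, -0.30019447]), 'torque': array([ 0.00162926, -0.01084515, -0.04684521]), 'grip_width': 1.000160658948168}
scene [[0.856, -0.415, 0.308, 0.159], [-0.517, -0.689, 0.508, -0.72], [0.002, -0.594, -0.804, 1.188], [0.0, 0.0, 0.0, 1.0]] [[469.65099844   0.         322.19915519]
 [  0.         469.65099844 237.72208764]
 [  0.           0.           1.        ]]
pot_l_center []
pot_m_center [([0.5201, 0.039, 0.0629], 0.63)]
pot_s_center [([0.5187, -0.0425, 0.0857], 0.77)]
sheet [([0.6304, -0.0053, 0.00
[... 1487 characters left out ...]
0.654, -0.4925, 0.0703], 0.63), ([0.6024, -0.0038, 0.0076], 0.59)]
case []
drying_jar []
water_glass [([0.654, -0.4904, 0.0699], 0.91), ([0.5275, 0.044, 0.0134], 0.45)]
{'intrinsics': array([[388.10915197,   0.        , 317.64505109],
       [  0.        , 388.10915197, 241.58150417],
       [  0.        ,   0.        ,   1.        ]]), 'tool_from_camera': array([[ 9.99998968e-01, -1.29980085e-04,  1.43110134e-03,
         3.92750145e-04],
       [-3.46922554e-04,  9.44604666e-01,  3.28210154e-01,
        -8.47243749e-02],
       [-1.39448578e-03, -3.28210312e-01,  9.44603645e-01,
        -1.43237376e-01],
       [ 0.00000000e+00,  0.00000000e+00,  0.00000000e+00,
         1.00000000e+00]])}
```

View pics/scene0.png

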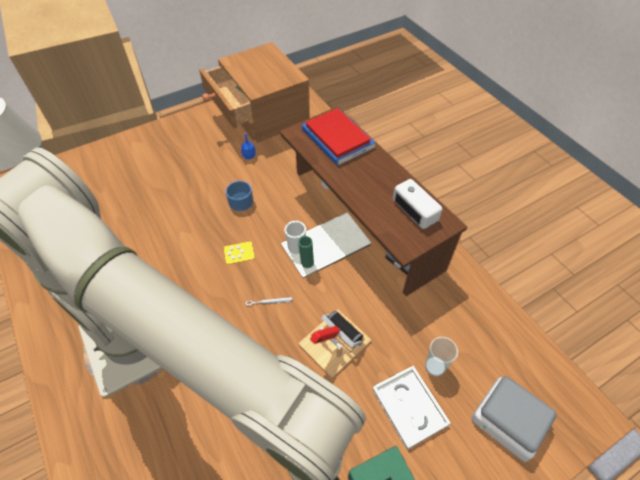

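View pics/top0.png

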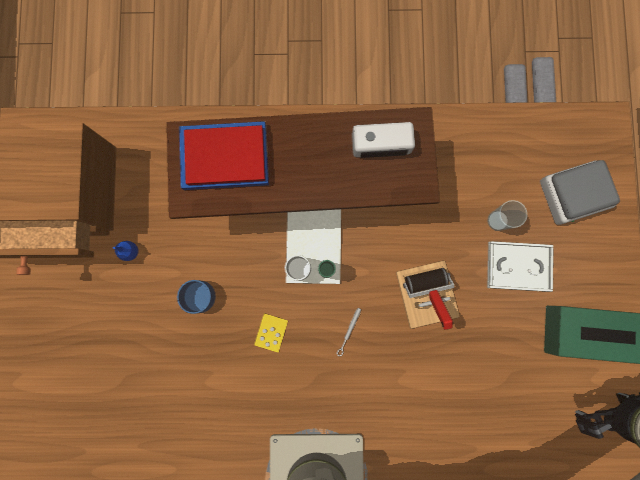

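```bash
cat > m.py <<'E'
from h import *
from scipy.optimize import least_squares
def circ(P,r):
    f=lambda c: np.hypot(P[:,0]-c[0],P[:,1]-c[1])-r
    s=least_squares(f,P[:,:2].mean(0),loss='soft_l1',f_scale=.002); return s.x.round(4).tolist(), np.std(f(s.x)).round(4),len(P)
if __name__=='__main__':
  for c in ('top','scene'):
    z=np.load(c+'0.npz'); p,d,T=z['p'],z['d'],z['T']; C=cloud(d,T,c); C[d==0]=np.nan
    X,Y,Z=C[...,0],C[...,1],C[...,2]
    tab=(abs(X-.45)<.05)&(abs(Y-.0)<.02); print(c,'table z',np.nanmedian(Z[tab]))
    for n,cx,cy,z0,z1,r in [('L',.49,.30,.050,.066,.040),('M',.52,.04,.085,.104,.0292),('S',.522,-.035,.112,.128,.019)]:
        m=(np.hypot(X-cx,Y-cy)<.07)&(Z>z0)&(Z<z1); 
        if m.sum()>5: print(n,circ(C[m],r),np.nanmax(Z[m]),np.median(Z[m]))
    hsv=cv2.cvtColor(p,cv2.COLOR_BGR2HSV)
    wh=(hsv[...,1]<40)&(X>.46)&(X<.75)&(abs(Y)<.09)&(Z<.045)&(Z>.003)
    Q=C[wh]; A=np.c_[Q[:,:2],np.ones(len(Q))]; k=np.linalg.lstsq(A,Q[:,2],rcond=None)[0]; res=Q[:,2]-A@k
    g=abs(res)<.006; k=np.linalg.lstsq(A[g],Q[g,2],rcond=None)[0]; print('sheet plane',k.round(4),g.sum(),res.std().round(4),'x',Q[:,0].min(),Q[:,0].max())
    print('sheet rect',cv2.minAreaRect(Q[g][:,:2].astype(np.float32)), [ (round(x0,2),Q[g][(abs(Q[g][:,0]-x0)<.01)][:,1].min().round(4),Q[g][(abs(Q[g][:,0]-x0)<.01)][:,1].max().round(4)) for x0 in (.48,.5,.55,.58,.61,.63)if (abs(Q[g][:,0]-x0)<.01).sum()>3])
    red=((hsv[...,0]<8)|(hsv[...,0]>172))&(hsv[...,1]>150)&(hsv[...,2]>90)&(Y<-.2)&(Y>-.42)&(X<.6)
    Q=C[red]; u,s,v=np.linalg.svd(Q-Q.mean(0),full_matrices=False); print('handle',Q.mean(0).round(4),v[0].round(3),len(Q),s.round(3),Q[:,2].min(),Q[:,2].max())
    blk=(hsv[...,2]<60)&(Y<-.2)&(Y>-.42)&(X>.4)&(X<.6)&(Z>.04)&(Z<.07)
    Q=C[blk]; 
    if len(Q)>5: print('drum',cv2.minAreaRect(Q[:,:2].astype(np.float32)),len(Q),np.nanmax(Q[:,2]),Q[Q[:,2]>Q[:,2].max()-.006].mean(0))
    beech=(hsv[...,0]>8)&(hsv[...,0]<25)&(Y<-.2)&(Y>-.42)&(X>.35)&(X<.6)&(Z>.007)&(Z<.016)
    Q=C[beech]; print('base',cv2.minAreaRect(Q[:,:2].astype(np.float32)),len(Q))
    ri=(Z>.205)&(Z<.222)&(X<.9)&(X>.55)&(abs(Y)<.4); Q=C[ri]
    for y0 in (-.2,-.1,0,.1,.2):
        q=Q[abs(Q[:,1]-y0)<.02]; print('riser',y0,q[:,0].min().round(4) if len(q) else None,end=' ')
    print()
p=cv2.imread('pics/top0.png'); a=cv2.resize(p[190:340,160:360],(800,600),interpolation=cv2.INTER_CUBIC); cv2.imwrite('pics/top_crop.png',a)
E
python3 m.py
```

```text
top table z 0.0002124604816819975
L ([0.4591, 0.2991], np.float64(0.0014), 195) 0.06249976089393483 0.057002950814431186
M ([0.5266, 0.0412], np.float64(0.004), 119) 0.09850741214670289 0.09266125673145509
S ([0.5224, -0.0293], np.float64(0.001), 74) 0.1235797136638841 0.11865016994545596
sheet plane [ 0.0182  0.0099 -0.0016] 3273 0.0035 x 0.49037037401911515 0.6814037785331848
sheet rect ((0.5869241952896118, 0.003671124577522278), (0.1387096494436264, 0.19108465313911438), 88.4997329711914) [(0.5, np.float64(-0.0619), np.float64(0.0752)), (0.55, np.float64(-0.0624), np.float64(0.0725)), (0.58, np.float64(-0.0654), np.float64(0.0724)), (0.61, np.float64(-0.0657), np.float64(0.0725)), (0.63, np.float64(-0.066), np.float64(0.0721))]
handle [ 0.4245 -0.2939  0.1221] [-0.707 -0.174  0.685] 413 [0.67  0.153 0.117] 0.014229555594724497 0.15694610431643108
drum ((0.49472302198410034, -0.2795180678367615), (0.0419781394302845, 0.09973707050085068), 12.886417388916016) 588 0.06630346629753214 [ 0.49484864 -0.27706851  0.06184397]
base ((0.4733912944793701, -0.30715125799179077), (0.202256634
[... 683 characters left out ...]
0709)), (0.55, np.float64(-0.0674), np.float64(0.0666)), (0.58, np.float64(-0.071), np.float64(0.071)), (0.61, np.float64(-0.0693), np.float64(0.0705)), (0.63, np.float64(-0.0702), np.float64(0.0711))]
handle [ 0.4195 -0.3033  0.1263] [-0.739 -0.131  0.66 ] 288 [0.547 0.129 0.092] 0.0494981494950979 0.15667750208198306
drum ((0.4942527711391449, -0.28798046708106995), (0.025086060166358948, 0.08828463405370712), 14.118310928344727) 248 0.06461023303044167 [ 0.49246352 -0.28317711  0.06042496]
base ((0.4725644886493683, -0.28472721576690674), (0.18919502198696136, 0.1634179651737213), 6.2536797523498535) 1259
riser -0.2 0.6557 riser -0.1 0.6503 riser 0 0.6463 riser 0.1 0.6402 riser 0.2 0.6356
```

The top view shows the large pot at about (196,297) px, the middle pot at (298,267), the small pot at (327,268), the sheet between columns 286 and 341, and the roller in its rest near (428,290). The two cameras agree to a few mm. I'll go above the middle pot and refine from the wrist.

```bash
cat >> h.py <<'E'
def go(pos,X,Z):
    """print tool-frame shift & rotvec(deg) to TCP pos with tool x~X, tool z=Z (world)"""
    o=monitor.get_obs(); R0=R.from_quat(o['ee_rot'])
    Z=np.array(Z,float)/np.linalg.norm(Z); X=np.array(X,float); X-=Z*(X@Z); X/=np.linalg.norm(X)
    R1=R.from_matrix(np.c_[X,np.cross(Z,X),Z])
    print('shift',R0.inv().apply(np.array(pos)-o['position']).round(4).tolist(),'rot',(R0.inv()*R1).as_rotvec(degrees=True).round(2).tolist(),'t',round(o['clock'],2))
def st():
    o=monitor.get_obs(); print({k:np.round(o[k],4).tolist() for k in ('clock','position','ft_force','torque','grip_width','joint_pos')})
    print(R.from_quat(o['ee_rot']).as_matrix().round(3).tolist())
E
python3 -c "
from h import *
go([.527,.040,.19],[1,0,0],[0,0,-1])"
```

```text
shift [-0.4683, -0.5047, 0.0413] rot [0.0, -0.0, -68.41] t 1.7
```

Call:
servo_tool --pt "1 -0.468 -0.505 0.041 0 0 -68.4" --pt "1 -0.468 -0.505 0.041 0 0 -68.4" --pt "1 -0.468 -0.505 0.041 0 0 -68.4" --pt "1 -0.468 -0.505 0.041 0 0 -68.4" --pt "1 -0.468 -0.505 0.041 0 0 -68.4" --pt "1 -0.468 -0.505 0.041 0 0 -68.4" --pt "1 -0.468 -0.505 0.041 0 0 -68.4" --pt "1 -0.468 -0.505 0.041 0 0 -68.4" --pt "1 -0.468 -0.505 0.041 0 0 -68.4" --pt "1 -0.468 -0.505 0.041 0 0 -68.4" --pt "1 -0.468 -0.505 0.041 0 0 -68.4" --pt "1 -0.468 -0.505 0.041 0 0 -68.4" --pt "1 -0.468 -0.505 0.041 0 0 -68.4" --pt "1 -0.468 -0.505 0.041 0 0 -68.4" --pt "1 -0.468 -0.505 0.041 0 0 -68.4"

```text
clock: 3.58
position: [0.5273, 0.0384, 0.1905]
ee_rot: [1.0, -0.001, 0.0, 0.0]
ft_force: [-0.4, -0.1, 0.3]
grip_width: 0.996
```

```bash
cat > w.py <<'E'
from m import *
import sys
st()
p,d,T=shot('wrist','w1.png'); C=cloud(d,T,'wrist'); C[d==0]=np.nan
X,Y,Z=C[...,0],C[...,1],C[...,2]
np.savez('w1.npz',p=p,d=d,T=T)
for n,cx,cy,z0,z1,r in [('M',.526,.039,.088,.100,.0292),('S',.522,-.031,.114,.124,.019)]:
    m=(np.hypot(X-cx,Y-cy)<.04)&(Z>z0)&(Z<z1)
    if m.sum()>5: print(n,circ(C[m],r),np.nanmax(Z[m]),np.median(Z[m]))
hsv=cv2.cvtColor(p,cv2.COLOR_BGR2HSV)
wh=(hsv[...,1]<40)&(X>.45)&(X<.80)&(abs(Y)<.09)&(Z<.025)&(Z>.003)
Q=C[wh]
for x0 in np.arange(.5,.74,.02):
    q=Q[abs(Q[:,0]-x0)<.01]
    if len(q)>10: print(x0.round(2),np.percentile(q[:,1],[1,99]).round(4),np.median(q[:,2]).round(4))
print(Q[:,0].min(),Q[:,0].max())
E
python3 w.py
```

```text
{'clock': 3.575, 'position': [0.5273, 0.0384, 0.1905], 'ft_force': [-0.4273, -0.1037, 0.265], 'torque': [0.0091, -0.0079, -0.0084], 'grip_width': 0.996, 'joint_pos': [0.4869, 0.2192, -0.7256, 1.74, 0.154, 1.2401, -0.2793]}
[[1.0, -0.002, 0.0], [-0.002, -1.0, -0.001], [0.0, 0.001, -1.0]]
M ([0.5282, 0.0416], np.float64(0.0011), 1782) 0.09623125170438726 0.09323642812520432
S ([0.524, -0.0286], np.float64(0.001), 1321) 0.12187931158067408 0.11910010516432193
0.5 [-0.063   0.0745] 0.0071
0.52 [0.0136 0.074 ] 0.0115
0.54 [-0.0361  0.0738] 0.0121
0.56 [-0.0649  0.0731] 0.0089
0.58 [-0.0644  0.0724] 0.0093
0.6 [-0.0648  0.0717] 0.0099
0.62 [-0.0655  0.0716] 0.0104
0.64 [-0.0655  0.0709] 0.011
0.66 [-0.0661  0.0702] 0.0116
0.68 [-0.0669  0.0701] 0.0121
0.7 [-0.0671  0.0695] 0.0127
0.72 [-0.0676  0.0688] 0.0133
0.4913956253757483 0.7338687997296475
```

View pics/w1.png

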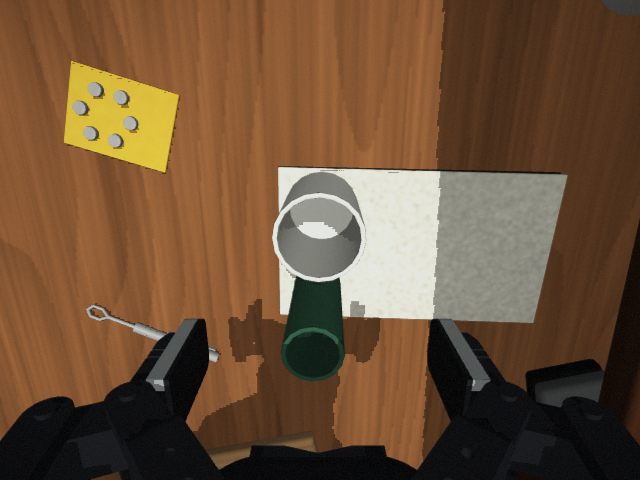

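The wrist picture shows the middle pot's rim centred near (320,237) px and the small pot's at (313,352), with the sheet out to column 565. Its circle fits agree with the other two cameras to about 2 mm. I'll grasp the middle pot with the jaws along x.

Call:
servo_tool --pt "1 0.001 -0.002 0.05 0 0 0" --pt "1 0.001 -0.002 0.09 0 0 0" --pt "1 0.001 -0.002 0.12 0 0 0" --pt "1 0.001 -0.002 0.129 0 0 0" --pt "1 0.001 -0.002 0.129 0 0 0" --pt "0.6 0.001 -0.002 0.129 0 0 0" --pt "0.3 0.001 -0.002 0.129 0 0 0" --pt "0.3 0.001 -0.002 0.129 0 0 0" --pt "0.3 0.001 -0.002 0.129 0 0 0" --pt "0.3 0.001 -0.002 0.129 0 0 0" --grip_force 30

```text
clock: 4.88
position: [0.5293, 0.0418, 0.0627]
ee_rot: [1.0, -0.0, 0.001, 0.0]
ft_force: [-0.9, -0.4, 7.6]
grip_width: 0.705
```

```bash
python3 -c "
from h import *
st()
go([.459,.298,.16],[1,0,0],[0,0,-1])"
```

```text
{'clock': 4.875, 'position': [0.5293, 0.0418, 0.0627], 'ft_force': [-0.8842, -0.4026, 7.6254], 'torque': [-0.0629, 0.1221, -0.006], 'grip_width': 0.7052, 'joint_pos': [0.4283, 0.374, -0.6882, 1.8648, 0.2807, 0.9986, -0.3797]}
[[1.0, -0.0, 0.002], [-0.0, -1.0, -0.0], [0.002, 0.0, -1.0]]
shift [-0.0702, -0.2561, -0.0976] rot [0.02, -0.13, -0.02] t 4.88
```

Call:
servo_tool --pt "0.3 0 0 -0.03 0 0 0" --pt "0.3 0 0 -0.07 0 0 0" --pt "0.3 -0.01 -0.02 -0.105 0 0 0" --pt "0.3 -0.03 -0.08 -0.105 0 0 0" --pt "0.3 -0.05 -0.14 -0.105 0 0 0" --pt "0.3 -0.055 -0.16 -0.105 0 0 0" --pt "0.3 -0.055 -0.16 -0.105 0 0 0"

```text
clock: 5.75
position: [0.4726, 0.2037, 0.1667]
ee_rot: [1.0, 0.002, 0.0, -0.0]
ft_force: [-0.3, -0.8, -0.4]
grip_width: 0.7
```

```bash
cat > w2.py <<'E'
from m import *
st()
p,d,T=shot('wrist','w2.png'); C=cloud(d,T,'wrist'); C[d==0]=np.nan
X,Y,Z=C[...,0],C[...,1],C[...,2]
m=(np.hypot(X-.459,Y-.299)<.06)&(Z>.05)&(Z<.065); print('L',circ(C[m],.040),np.median(Z[m]))
m=(np.hypot(X-.475,Y-.2)<.09)&(Z>.14)&(Z<.24); hsv=cv2.cvtColor(p,cv2.COLOR_BGR2HSV); m&=(hsv[...,1]<40)&(hsv[...,2]>110); print('M z', np.percentile(Z[m],[5,50,95]) if m.any() else None, m.sum())
c=circ(C[(np.hypot(X-.459,Y-.299)<.06)&(Z>.05)&(Z<.065)],.040)[0]
go(c+[.061],[1,0,0],[0,0,-1])
E
python3 w2.py
```

```text
{'clock': 5.75, 'position': [0.4726, 0.2037, 0.1667], 'ft_force': [-0.3049, -0.7863, -0.3661], 'torque': [-0.073, -0.0158, 0.0118], 'grip_width': 0.6995, 'joint_pos': [0.2571, 0.2305, -0.8381, 1.7996, 0.1838, 1.1916, -0.6327]}
[[1.0, 0.004, 0.0], [0.004, -1.0, 0.0], [0.0, -0.0, -1.0]]
L ([0.4608, 0.2991], np.float64(0.0013), 3702) 0.05817110760437885
M z [0.14406332 0.17792719 0.19840906] 14783
shift [-0.0124, -0.0972, 0.1054] rot [0.02, -0.02, 0.06] t 5.8
```

View pics/w2.png

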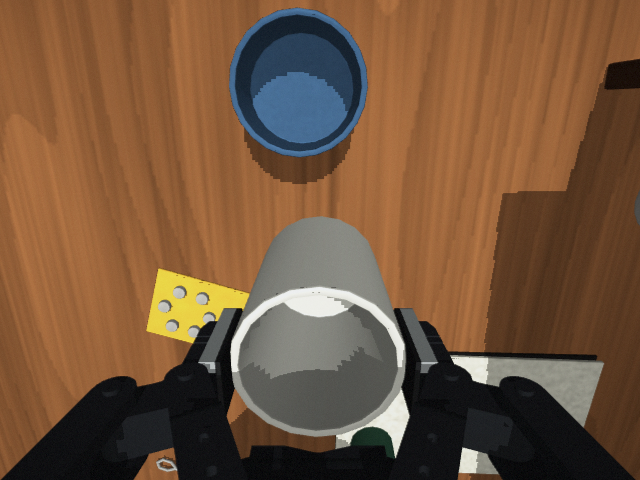

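The wrist view shows the large pot's rim centred near (298,82) px. The middle pot is held upright between the pads at about (318,360). Next I lower it into the large pot.

Call:
servo_tool --pt "0.3 -0.006 -0.05 0 0 0 0" --pt "0.3 -0.012 -0.096 0 0 0 0" --pt "0.3 -0.012 -0.096 0.01 0 0 0" --pt "0.3 -0.012 -0.096 0.05 0 0 0" --pt "0.3 -0.012 -0.096 0.085 0 0 0" --pt "0.3 -0.012 -0.096 0.103 0 0 0" --pt "0.3 -0.012 -0.096 0.106 0 0 0" --pt "0.3 -0.012 -0.096 0.106 0 0 0"

```text
clock: 6.8
position: [0.462, 0.2976, 0.061]
ee_rot: [1.0, -0.0, 0.0, -0.0]
ft_force: [0.9, -0.4, -1.0]
grip_width: 0.703
```

```bash
python3 -c "
from h import *
st()"
```

```text
{'clock': 6.8, 'position': [0.462, 0.2976, 0.061], 'ft_force': [0.8785, -0.362, -0.968], 'torque': [-0.0156, 0.0145, -0.0202], 'grip_width': 0.7035, 'joint_pos': [0.0184, 0.4549, -0.8089, 1.8123, 0.3791, 1.0359, -0.9379]}
[[1.0, -0.001, 0.001], [-0.001, -1.0, 0.0], [0.001, -0.0, -1.0]]
```

Call:
servo_tool --pt "0.3 0 0 0.0015 0 0 0" --pt "0.8 0 0 0.0015 0 0 0" --pt "1 0 0 0.0015 0 0 0" --pt "1 0 0 0.0015 0 0 0" --pt "1 0 0 -0.03 0 0 0" --pt "1 0 0 -0.08 0 0 0" --pt "1 0 0 -0.12 0 0 0" --pt "1 0.02 0.06 -0.12 0 0 0" --pt "1 0.02 0.06 -0.12 0 0 0"

```text
clock: 7.92
position: [0.4838, 0.2327, 0.1803]
ee_rot: [1.0, -0.004, 0.001, 0.001]
ft_force: [0.5, 0.6, -0.5]
grip_width: 0.995
```

```bash
cat > w3.py <<'E'
from m import *
st()
p,d,T=shot('wrist','w3.png'); C=cloud(d,T,'wrist'); C[d==0]=np.nan
X,Y,Z=C[...,0],C[...,1],C[...,2]
m=(np.hypot(X-.461,Y-.299)<.06)&(Z>.085)&(Z<.096); print('M',circ(C[m],.0292),np.median(Z[m]))
m=(np.hypot(X-.461,Y-.299)<.06)&(Z>.05)&(Z<.065); print('L',circ(C[m],.040),np.median(Z[m]))
go([.5235,-.0292,.19],[1,0,0],[0,0,-1])
E
python3 w3.py
```

```text
{'clock': 7.925, 'position': [0.4838, 0.2327, 0.1803], 'ft_force': [0.4825, 0.5597, -0.5067], 'torque': [-0.0025, -0.0244, 0.0215], 'grip_width': 0.9953, 'joint_pos': [0.2042, 0.2784, -0.852, 1.7277, 0.2237, 1.2363, -0.7107]}
[[1.0, -0.008, 0.001], [-0.008, -1.0, -0.003], [0.001, 0.003, -1.0]]
M ([0.4636, 0.2971], np.float64(0.0011), 2147) 0.09035823086007691
L ([0.4614, 0.2995], np.float64(0.005), 3025) 0.058357334193638755
shift [0.0423, 0.2642, -0.0094] rot [0.07, -0.03, -0.28] t 7.97
```

Call:
servo_tool --pt "1 0.01 0.06 -0.009 0 0 0" --pt "1 0.02 0.12 -0.009 0 0 0" --pt "1 0.03 0.18 -0.009 0 0 0" --pt "1 0.038 0.24 -0.009 0 0 0" --pt "1 0.041 0.264 -0.009 0 0 0" --pt "1 0.041 0.264 -0.009 0 0 0" --pt "1 0.041 0.264 0 0 0 0" --pt "1 0.041 0.264 0.04 0 0 0" --pt "1 0.041 0.264 0.075 0 0 0" --pt "1 0.041 0.264 0.089 0 0 0" --pt "1 0.041 0.264 0.089 0 0 0" --pt "0.5 0.041 0.264 0.089 0 0 0" --pt "0.2 0.041 0.264 0.089 0 0 0" --pt "0.2 0.041 0.264 0.089 0 0 0" --pt "0.2 0.041 0.264 0.089 0 0 0" --pt "0.2 0.041 0.264 0.089 0 0 0" --pt "0.2 0.041 0.264 0.089 0 0 0"

```text
clock: 10.1
position: [0.5233, -0.0262, 0.0923]
ee_rot: [1.0, -0.0, 0.001, 0.0]
ft_force: [1.2, -0.2, 6.2]
grip_width: 0.473
```

```bash
python3 -c "
from h import *
st()
go([.463,.298,.19],[1,0,0],[0,0,-1])"
```

```text
{'clock': 10.1, 'position': [0.5233, -0.0262, 0.0923], 'ft_force': [1.194, -0.1551, 6.1654], 'torque': [0.0136, -0.2131, -0.0571], 'grip_width': 0.473, 'joint_pos': [0.5655, 0.3142, -0.6877, 1.8593, 0.2293, 1.0455, -0.2141]}
[[1.0, -0.0, 0.002], [-0.0, -1.0, -0.0], [0.002, 0.0, -1.0]]
shift [-0.0602, -0.3242, -0.0979] rot [0.02, -0.13, -0.02] t 10.1
```

Call:
servo_tool --pt "0.2 0 0 -0.03 0 0 0" --pt "0.2 0 0 -0.08 0 0 0" --pt "0.2 0 0 -0.115 0 0 0" --pt "0.2 -0.01 -0.05 -0.115 0 0 0" --pt "0.2 -0.02 -0.11 -0.115 0 0 0" --pt "0.2 -0.03 -0.17 -0.115 0 0 0" --pt "0.2 -0.04 -0.23 -0.115 0 0 0" --pt "0.2 -0.05 -0.28 -0.115 0 0 0" --pt "0.2 -0.06 -0.315 -0.115 0 0 0" --pt "0.2 -0.06 -0.326 -0.115 0 0 0" --pt "0.2 -0.06 -0.326 -0.115 0 0 0" --pt "0.2 -0.06 -0.326 -0.115 0 0 0"

```text
clock: 11.6
position: [0.4631, 0.2982, 0.206]
ee_rot: [1.0, -0.001, -0.0, 0.0]
ft_force: [0.5, -0.7, -1.5]
grip_width: 0.472
```

```bash
cat > w4.py <<'E'
from m import *
st()
p,d,T=shot('wrist','w4.png'); C=cloud(d,T,'wrist'); C[d==0]=np.nan
X,Y,Z=C[...,0],C[...,1],C[...,2]
m=(np.hypot(X-.463,Y-.298)<.06)&(Z>.222)&(Z<.245); print('S',m.sum(),circ(C[m],.0192) if m.sum()>9 else '',np.median(Z[m]))
m=(np.hypot(X-.461,Y-.299)<.06)&(Z>.085)&(Z<.096); print('M',circ(C[m],.0292))
E
python3 w4.py
```

```text
{'clock': 11.6, 'position': [0.4631, 0.2982, 0.206], 'ft_force': [0.5255, -0.6641, -1.5178], 'torque': [0.0001, -0.0746, -0.0087], 'grip_width': 0.4719, 'joint_pos': [0.1119, 0.3068, -0.9082, 1.6574, 0.2503, 1.3008, -0.8436]}
[[1.0, -0.002, -0.0], [-0.002, -1.0, -0.001], [-0.0, 0.001, -1.0]]
S 9356 ([0.4633, 0.2969], np.float64(0.0046), 9356) 0.23218391922236273
M ([0.4633, 0.2973], np.float64(0.0011), 991)
```

View pics/w4.png

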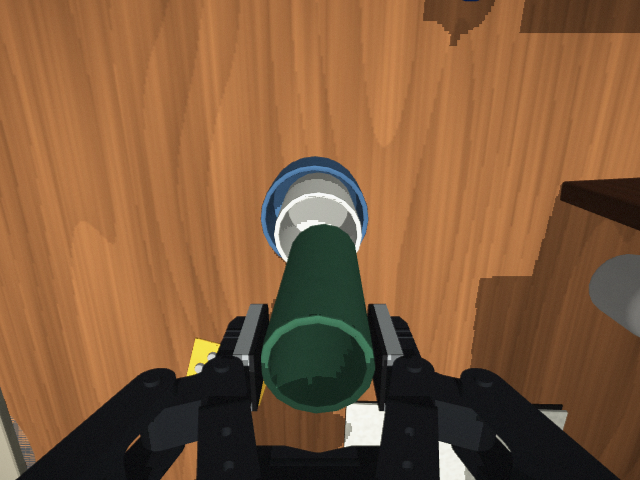

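The small pot is held upright at about (318,360) px and fitted within 1 mm of the middle pot's axis, with that rim at (318,232). I'll lower it and release.

Call:
servo_tool --pt "0.2 0 0 0.04 0 0 0" --pt "0.2 0 0 0.08 0 0 0" --pt "0.2 0 0 0.105 0 0 0" --pt "0.2 0 0 0.113 0 0 0" --pt "0.2 0 0 0.113 0 0 0" --pt "0.7 0 0 0.113 0 0 0" --pt "1 0 0 0.113 0 0 0" --pt "1 0 0 0.113 0 0 0" --pt "1 0 0 0.09 0 0 0" --pt "1 0 0 0.05 0 0 0" --pt "1 0 0 0 0 0 0" --pt "1 0.01 0.03 -0.01 0 0 0" --pt "1 0.01 0.06 -0.01 0 0 0" --pt "1 0.01 0.06 -0.01 0 0 0"

```text
clock: 13.4
position: [0.4731, 0.2375, 0.2164]
ee_rot: [1.0, -0.002, 0.0, 0.001]
ft_force: [0.2, -0.5, 0.8]
grip_width: 1.0
```

```bash
cat > w5.py <<'E'
from m import *
st()
p,d,T=shot('wrist','w5.png'); C=cloud(d,T,'wrist'); C[d==0]=np.nan
X,Y,Z=C[...,0],C[...,1],C[...,2]
for n,a,b,r in (('S',.112,.128,.0192),('M',.085,.096,.0292),('L',.052,.063,.04)):
    m=(np.hypot(X-.463,Y-.298)<.06)&(Z>a)&(Z<b); print(n,circ(C[m],r),np.median(Z[m]))
p,d,T=shot('top'); C=cloud(d,T,'top'); C[d==0]=np.nan
# roller handle and drum from the top camera
hsv=cv2.cvtColor(p,cv2.COLOR_BGR2HSV); X,Y,Z=C[...,0],C[...,1],C[...,2]
red=((hsv[...,0]<8)|(hsv[...,0]>172))&(hsv[...,1]>150)&(Z>.06)&(Y<-.2)&(Y>-.42)&(X<.6); Q=C[red]
# top face: fit line in xy of handle
u,s,v=np.linalg.svd(Q-Q.mean(0),full_matrices=False); print('handle',Q.mean(0).round(4),v[0].round(3),'az',np.degrees(np.arctan2(-v[0,1],-v[0,0])) )
print('rect',cv2.minAreaRect(Q[:,:2].astype(np.float32)))
a=np.radians(10); go([.39-.0,-.31,.24],[-np.sin(a),np.cos(a),0],[.5*np.cos(a),.5*np.sin(a),-.866])
E
python3 w5.py
```

```text
{'clock': 13.4, 'position': [0.4731, 0.2375, 0.2164], 'ft_force': [0.1653, -0.4917, 0.7719], 'torque': [0.0331, 0.0413, -0.0347], 'grip_width': 0.9998, 'joint_pos': [0.2435, 0.2361, -0.9026, 1.6972, 0.1933, 1.3016, -0.7013]}
[[1.0, -0.004, 0.001], [-0.004, -1.0, -0.001], [0.001, 0.001, -1.0]]
S ([0.4647, 0.2948], np.float64(0.0011), 1295) 0.12032017977954779
M ([0.4634, 0.2972], np.float64(0.0035), 1594) 0.09043382246898607
L ([0.4608, 0.2993], np.float64(0.0059), 2063) 0.0583889339581537
handle [ 0.4242 -0.2938  0.1229] [-0.722 -0.175  0.669] az 13.622633958729093
rect ((0.424633264541626, -0.2951357960700989), (0.08972200751304626, 0.02137070894241333), 13.597772598266602)
shift [-0.0821, 0.5502, -0.0236] rot [-21.89, 26.1, -97.47] t 13.5
```

The nest checks out: rims at z = 58.4, 90.4 and 120.3 mm match the fully seated heights, and the centres are within tolerance. Next is the roller: the tool tilts 50° forward along the handle, with the jaws across it.

```bash
python3 -c "
from h import *
a=np.radians(13.3);t=np.radians(50)
go([.41,-.30,.23],[np.sin(a),-np.cos(a),0],[np.sin(t)*np.cos(a),np.sin(t)*np.sin(a),-np.cos(t)])"
```

```text
shift [-0.0621, 0.5402, -0.0136] rot [42.11, 33.3, 71.46] t 13.5
```

Call:
servo_tool --pt "1 0 0.05 -0.05 4 3 7" --pt "1 -0.01 0.11 -0.05 9 7 14" --pt "1 -0.02 0.17 -0.05 14 11 23" --pt "1 -0.03 0.23 -0.05 19 15 31" --pt "1 -0.04 0.29 -0.04 24 19 40" --pt "1 -0.05 0.35 -0.03 29 23 48" --pt "1 -0.055 0.41 -0.025 34 27 57" --pt "1 -0.06 0.46 -0.02 38 30 65" --pt "1 -0.062 0.51 -0.014 42 33.3 71.5" --pt "1 -0.062 0.54 -0.014 42 33.3 71.5" --pt "1 -0.062 0.54 -0.014 42 33.3 71.5" --pt "1 -0.062 0.54 -0.014 42 33.3 71.5" --pt "1 -0.062 0.54 -0.014 42 33.3 71.5"

```text
clock: 15.12
position: [0.4108, -0.2989, 0.2305]
ee_rot: [0.712, -0.562, 0.262, -0.331]
ft_force: [-0.1, 0.0, -0.0]
grip_width: 1.001
```

```bash
cat > w6.py <<'E'
from m import *
import sys
st()
p,d,T=shot('wrist',sys.argv[1]); C=cloud(d,T,'wrist'); C[d==0]=np.nan
X,Y,Z=C[...,0],C[...,1],C[...,2]
hsv=cv2.cvtColor(p,cv2.COLOR_BGR2HSV)
red=((hsv[...,0]<8)|(hsv[...,0]>172))&(hsv[...,1]>130)&(hsv[...,2]>60)&(Z>.03)&(np.hypot(X-.45,Y+.29)<.15); Q=C[red]
print('red',len(Q))
if len(Q)>50:
    u,s,v=np.linalg.svd(Q-Q.mean(0),full_matrices=False); print('handle',Q.mean(0).round(4),v[0].round(3),'rect',cv2.minAreaRect(Q[:,:2].astype(np.float32)))
blk=(hsv[...,2]<70)&(Z>.045)&(Z<.07)&(np.hypot(X-.495,Y+.28)<.08); Q=C[blk]
print('blk',len(Q))
if len(Q)>50:
    r=cv2.minAreaRect(Q[:,:2].astype(np.float32)); print(r)
    top=Q[Q[:,2]>np.percentile(Q[:,2],99)-.002]; print('crown',top.mean(0).round(4),cv2.minAreaRect(top[:,:2].astype(np.float32)))
    # cylinder fit r=22: axis point (x,y,z) and yaw
    def f(q):
        n=np.array([np.cos(q[3]),np.sin(q[3]),0]); D=Q-q[:3]; return np.hypot(D@n,D[:,2])-.022
    q=least_squares(lambda q:np.r_[f(q),(q[1]-r[0][1])*1],[r[0][0],r[0][1],.037,np.radians(13)],loss='soft_l1',f_scale=.001).x; print('cyl',q[:3].round(4),np.degrees(q[3]).round(2),np.std(f(q)))
E
python3 w6.py w6.png
```

```text
{'clock': 15.125, 'position': [0.4108, -0.2989, 0.2305], 'ft_force': [-0.1378, 0.0039, -0.0432], 'torque': [-0.1754, 0.7633, -0.0381], 'grip_width': 1.0009, 'joint_pos': [0.9383, -0.0731, 0.1046, 2.1876, -1.0257, 1.0159, 0.2791]}
[[0.232, -0.627, 0.744], [-0.973, -0.15, 0.176], [0.001, -0.765, -0.644]]
red 3689
handle [ 0.4143 -0.3     0.1344] [-0.773 -0.174  0.61 ] rect ((0.4314878582954407, -0.2960697114467621), (0.10174296051263809, 0.02196924388408661), 12.709660530090332)
blk 3231
((0.49396589398384094, -0.2831413745880127), (0.10515779256820679, 0.07597610354423523), 76.09700012207031)
crown [ 0.4957 -0.2822  0.0592] ((0.4896417260169983, -0.28445324301719666), (0.10053286701440811, 0.06821165233850479), 76.09700012207031)
cyl [ 0.4965 -0.2831  0.0372] 12.73 0.001752855035659435
```

View pics/w6.png

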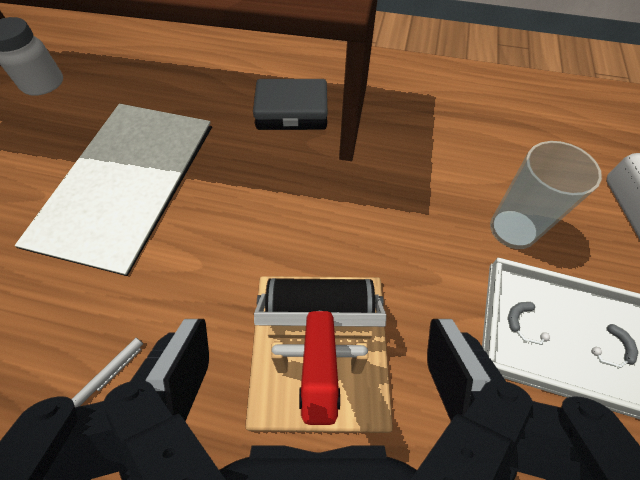

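The roller sits in its rest, with the drum near (320,297) px and the red handle running from (320,320) to (320,415). The fit puts the drum axis at (0.4965, -0.283, 0.037) with yaw about 13°, matching the 37 mm trough height. I'll grasp the handle.

Call:
servo_tool --pt "1 0.001 0.025 0.03 0 0 0" --pt "1 0.002 0.05 0.06 0 0 0" --pt "1 0.003 0.07 0.083 0 0 0" --pt "1 0.003 0.082 0.096 0 0 0" --pt "1 0.003 0.082 0.096 0 0 0" --pt "0.6 0.003 0.082 0.096 0 0 0" --pt "0.4 0.003 0.082 0.096 0 0 0" --pt "0.1 0.003 0.082 0.096 0 0 0" --pt "0.1 0.003 0.082 0.096 0 0 0" --pt "0.1 0.003 0.082 0.096 0 0 0" --pt "0.1 0.003 0.082 0.096 0 0 0" --pt "0.1 0.003 0.082 0.096 0 0 0" --pt "0.1 0.003 0.082 0.096 0 0 0" --grip_force 110

```text
clock: 16.8
position: [0.4312, -0.2985, 0.1061]
ee_rot: [0.711, -0.563, 0.262, -0.331]
ft_force: [-2.7, 1.7, 5.7]
grip_width: 0.244
```

```bash
python3 -c "
from h import *
st()"; python3 w6.py w7.png | tail -6
```

```text
{'clock': 16.8, 'position': [0.4312, -0.2985, 0.1061], 'ft_force': [-2.7112, 1.6847, 5.6592], 'torque': [0.2856, 0.2289, 0.3277], 'grip_width': 0.244, 'joint_pos': [1.0132, 0.1767, -0.0124, 2.2578, -1.2671, 0.8554, 0.6263]}
[[0.23, -0.626, 0.745], [-0.973, -0.148, 0.175], [0.001, -0.765, -0.644]]
red 11927
handle [ 0.4092 -0.3041  0.1393] [-0.778 -0.188  0.6  ] rect ((0.4335041642189026, -0.29834914207458496), (0.10529368370771408, 0.022081976756453514), 13.502347946166992)
blk 5957
((0.488496869802475, -0.2847740948200226), (0.05089085176587105, 0.10659722238779068), 11.549644470214844)
crown [ 0.4945 -0.2797  0.0592] ((0.48425188660621643, -0.2857193946838379), (0.041399016976356506, 0.09867806732654572), 12.331191062927246)
cyl [ 0.497  -0.2848  0.0372] 13.63 0.0017716106499049184
```

Handle gripped: opening 0.244 is about 21 mm, close to its 22 mm width. j5 is near its limit, so before moving on I'll fit a quick kinematic model from the recorded states to check reach over the sheet.

```bash
cat > fk.py <<'E'
import numpy as np
from scipy.spatial.transform import Rotation as R
from scipy.optimize import least_squares
S=[([1.1714,.3329,-.0647,1.4609,.0216,1.3499,-.0885],[.2298,-.5808,.2305],[[.368,-.930,0],[-.93,-.368,0],[0,0,-1]]),
([.4869,.2192,-.7256,1.74,.154,1.2401,-.2793],[.5273,.0384,.1905],None),
([.4283,.374,-.6882,1.8648,.2807,.9986,-.3797],[.5293,.0418,.0627],None),
([.0184,.4549,-.8089,1.8123,.3791,1.0359,-.9379],[.462,.2976,.061],None),
([.5655,.3142,-.6877,1.8593,.2293,1.0455,-.2141],[.5233,-.0262,.0923],None),
([.1119,.3068,-.9082,1.6574,.2503,1.3008,-.8436],[.4631,.2982,.206],None),
([.2435,.2361,-.9026,1.6972,.1933,1.3016,-.7013],[.4731,.2375,.2164],None),
([.9383,-.0731,.1046,2.1876,-1.0257,1.0159,.2791],[.4108,-.2989,.2305],[[.232,-.627,.744],[-.973,-.15,.176],[.001,-.765,-.644]]),
([1.0132,.1767,-.0124,2.2578,-1.2671,.8554,.6263],[.4312,-.2985,.1061],[[.23,-.626,.745],[-.973,-.148,.175],[.001,-.765,-.644]])]
LO=np.array([-2.6,-.5,-1.47,.16,-1.27,.06,-2.6]);HI=np.array([2.6,2.12,1.34,2.42,4.41,2.06,2.6])
def fk(q,p,s):
    A=np.eye(3);x=np.zeros(3)
    ax=['z','y','z','y','z','y','z']
    for i in range(7):
        x=x+A@[p[2*i],0,p[2*i+1]] if i<7 else x
        A=A@R.from_euler(ax[i],s[i]*q[i]).as_matrix()
    x=x+A@[0,0,p[14]]
    return x,A
def fit():
    best=None
    import itertools
    for s3 in itertools.product([1,-1],repeat=3):
        s=[-1,1,s3[0],s3[1],s3[2],1,-1]
        for s6,s7 in ((1,-1),(1,1),(-1,1),(-1,-1)):
            s[5],s[6]=s6,s7
            e=0
            for q,x,A in S:
                if A is None: A=np.diag([1,-1,-1.])
                e+=np.linalg.norm(fk(q,np.zeros(15),s)[1]-A)
            if best is None or e<best[0]: best=(e,list(s))
    s=best[1]
    f=lambda p: np.r_[np.concatenate([fk(q,p,s)[0]-x for q,x,A in S]),p*1e-4]
    r=least_squares(f,np.zeros(15)+.1); return r.x,s,best[0],np.abs(f(r.x)[:27]).max()
if __name__=='__main__':
    p,s,e,m=fit(); print(s,'rot err',e,'pos err',m,p.round(3))
    np.savez('fk.npz',p=p,s=s)
    def ik(pos,A,q0):
        def f(q):
            x,B=fk(q,p,s); return np.r_[(x-pos)*20,(R.from_matrix(A.T@B)).as_rotvec()*2,(q-q0)*.002]
        r=least_squares(f,np.clip(q0,LO+.01,HI-.01),bounds=(LO,HI)); x,B=fk(r.x,p,s); return r.x,np.linalg.norm(x-pos),np.degrees(np.linalg.norm(R.from_matrix(A.T@B).as_rotvec()))
    q=np.array(S[-2][0])
    for t in (50,40,30,20):
        for dx in (.505,.53,.56,.60,.65,.70,.73):
            y=np.radians(-1.35); tt=np.radians(t); z=np.array([np.sin(tt)*np.cos(y),np.sin(tt)*np.sin(y),-np.cos(tt)]); X=np.array([np.sin(y),-np.cos(y),0]); A=np.c_[X,np.cross(z,X),z]
            b=np.radians(t-50); off=R.from_euler('y',-b).apply([.0672,0,-.069]) # roller turned with the tool
            off=R.from_euler('y',-np.radians(t-50)).apply([.0672,0,-.069])
            pos=np.array([dx,.005,.030])-off
            qq,ep,ea=ik(pos,A,q); print(t,dx,pos.round(3),'err mm',round(ep*1e3,1),'deg',round(ea,1),qq.round(2).tolist())
E
python3 fk.py
```

```text
[-1, 1, 1, 1, 1, 1, -1] rot err 18.369665572570934 pos err 0.15757975528254187 [-0.099  0.207  0.477  0.207  0.644 -0.127  0.072 -0.015  0.631  0.125
 -0.874  0.064  0.876  0.019  0.054]
50 0.505 [0.438 0.005 0.099] err mm 0.0 deg 0.0 [-0.38, -0.04, 0.81, 1.89, -0.89, 1.11, 0.0]
50 0.53 [0.463 0.005 0.099] err mm 0.0 deg 0.0 [-0.36, -0.07, 0.79, 1.9, -0.87, 1.08, 0.04]
50 0.56 [0.493 0.005 0.099] err mm 0.0 deg 0.0 [-0.34, -0.1, 0.77, 1.91, -0.84, 1.05, 0.08]
50 0.6 [0.533 0.005 0.099] err mm 0.0 deg 0.0 [-0.31, -0.14, 0.73, 1.95, -0.8, 0.99, 0.14]
50 0.65 [0.583 0.005 0.099] err mm 0.0 deg 0.0 [-0.27, -0.2, 0.68, 2.0, -0.76, 0.91, 0.21]
50 0.7 [0.633 0.005 0.099] err mm 0.0 deg 0.0 [-0.24, -0.25, 0.61, 2.07, -0.73, 0.81, 0.28]
50 0.73 [0.663 0.005 0.099] err mm 0.0 deg 0.0 [-0.22, -0.28, 0.56, 2.13, -0.71, 0.74, 0.32]
40 0.505 [0.451 0.005 0.11 ] err mm 0.0 deg 0.0 [-0.36, 0.01, 0.79, 1.78, -0.71, 1.15, 0.17]
40 0.53 [0.476 0.005 0.11 ] err mm 0.0 deg 0.0 [-0.34, -0.02, 0.77, 1.81, -0.69, 1.12, 0.2]
40 0.56 [0.506 0.005 0.11 ] err mm 0.0 deg 0.0 [-0.32, -0.05, 0.73, 1.85, -0.67, 1.0
[... 956 characters left out ...]
err mm 0.6 deg 1.7 [0.24, -0.24, -0.49, 2.42, 0.41, 0.54, 2.6]
20 0.505 [0.481 0.005 0.123] err mm 0.0 deg 0.0 [-0.29, 0.12, 0.59, 1.7, -0.37, 1.15, 0.55]
20 0.53 [0.506 0.005 0.123] err mm 0.0 deg 0.0 [-0.28, 0.09, 0.57, 1.78, -0.35, 1.08, 0.57]
20 0.56 [0.536 0.005 0.123] err mm 0.0 deg 0.0 [-0.27, 0.05, 0.55, 1.89, -0.34, 1.0, 0.58]
20 0.6 [0.576 0.005 0.123] err mm 0.0 deg 0.0 [-0.27, 0.0, 0.52, 2.06, -0.34, 0.86, 0.56]
20 0.65 [0.626 0.005 0.123] err mm 0.0 deg 0.0 [0.18, -0.16, -0.34, 2.42, 0.21, 0.58, 2.23]
20 0.7 [0.676 0.005 0.123] err mm 0.9 deg 2.8 [0.29, -0.14, -0.55, 2.42, 0.28, 0.58, 2.6]
20 0.73 [0.706 0.005 0.123] err mm 1.6 deg 5.4 [0.31, -0.16, -0.59, 2.42, 0.23, 0.57, 2.6]
```

```bash
sed -i 's/    x=x+A@\[0,0,p\[14\]\]/    x=x+A@[0,0,p[14]]; A=A@np.diag([-1,-1,1.])/' fk.py; python3 fk.py
```

```text
[-1, 1, -1, 1, -1, 1, -1] rot err 0.024981353833166423 pos err 0.018108219192740277 [-0.03   0.089 -0.012  0.089  0.068  0.223 -0.047  0.225 -0.057  0.24
  0.066  0.239 -0.029  0.119  0.132]
50 0.505 [0.438 0.005 0.099] err mm 4.5 deg 10.0 [1.08, -0.09, -1.19, 2.42, -0.27, 0.06, -1.45]
50 0.53 [0.463 0.005 0.099] err mm 3.6 deg 10.0 [0.44, -0.05, -0.49, 2.42, -0.13, 0.06, -1.5]
50 0.56 [0.493 0.005 0.099] err mm 3.1 deg 9.6 [-0.32, 0.02, 0.34, 2.36, 0.05, 0.06, -1.62]
50 0.6 [0.533 0.005 0.099] err mm 2.8 deg 9.2 [-0.22, 0.1, 0.23, 2.28, 0.04, 0.06, -1.64]
50 0.65 [0.583 0.005 0.099] err mm 2.3 deg 8.4 [-0.15, 0.19, 0.16, 2.17, 0.03, 0.06, -1.64]
50 0.7 [0.633 0.005 0.099] err mm 1.9 deg 7.2 [-0.12, 0.28, 0.12, 2.05, 0.02, 0.06, -1.63]
50 0.73 [0.663 0.005 0.099] err mm 1.6 deg 6.3 [-0.1, 0.34, 0.1, 1.99, 0.02, 0.06, -1.63]
40 0.505 [0.451 0.005 0.11 ] err mm 0.3 deg 0.6 [0.9, -0.09, -1.13, 2.42, 0.78, 0.13, -2.6]
40 0.53 [0.476 0.005 0.11 ] err mm 0.0 deg 0.0 [-0.65, -0.03, 0.81, 2.4, -0.77, 0.1, -0.69]
40 0.56 [0.506 0.005 0.11 ] err mm 0.0 deg 0.0 [-0.45, 0.03, 0.59, 2.35, -0.88, 
[... 974 characters left out ...]
0 deg 0.0 [-0.45, 0.44, 0.65, 1.76, -0.58, 0.55, -1.08]
20 0.505 [0.481 0.005 0.123] err mm 0.0 deg 0.0 [0.11, -0.0, -0.15, 2.17, 0.04, 0.62, -1.66]
20 0.53 [0.506 0.005 0.123] err mm 0.0 deg 0.0 [-0.02, 0.05, 0.01, 2.11, 0.02, 0.63, -1.63]
20 0.56 [0.536 0.005 0.123] err mm 0.0 deg 0.0 [-0.17, 0.12, 0.18, 2.04, -0.03, 0.64, -1.56]
20 0.6 [0.576 0.005 0.123] err mm 0.0 deg 0.0 [-0.31, 0.21, 0.39, 1.94, -0.14, 0.66, -1.44]
20 0.65 [0.626 0.005 0.123] err mm 0.0 deg 0.0 [-0.39, 0.33, 0.53, 1.81, -0.28, 0.71, -1.33]
20 0.7 [0.676 0.005 0.123] err mm 0.0 deg 0.0 [-0.4, 0.44, 0.58, 1.67, -0.38, 0.77, -1.27]
20 0.73 [0.706 0.005 0.123] err mm 0.0 deg 0.0 [-0.39, 0.5, 0.6, 1.59, -0.42, 0.81, -1.25]
```

The orientation fit is good and shows two limits. A tool tilt of 50° over the sheet runs into the j6 limit, and smaller tilts with the handle at 45° would bring the gripper body too close to the riser. I'll regrip the handle in the rest with the tool at 25°, so over the sheet the handle lies flatter and the hand stays low and behind the shelf.

Run:
```python
from h import *
a=np.radians(13.2);t=np.radians(25)
go([.4248,-.3,.1011],[np.sin(a),-np.cos(a),0],[np.sin(t)*np.cos(a),np.sin(t)*np.sin(a),-np.cos(t)])
```

```text
shift [-0.0, 0.0081, -0.0018] rot [-24.93, 0.0, 0.09] t 16.85
```

Call:
servo_tool --pt "0.5 0 0 0 0 0 0" --pt "0.8 0 0 0 0 0 0" --pt "1 0 0.002 0 -8 0 0" --pt "1 0 0.005 -0.001 -17 0 0" --pt "1 0 0.008 -0.002 -25 0 0" --pt "1 0 0.008 -0.002 -25 0 0" --pt "0.5 0 0.008 -0.002 -25 0 0" --pt "0.1 0 0.008 -0.002 -25 0 0" --pt "0.1 0 0.008 -0.002 -25 0 0" --pt "0.1 0 0.008 -0.002 -25 0 0" --pt "0.1 0 0.008 -0.002 -25 0 0" --pt "0.1 0 0.008 -0.002 -25 0 0" --pt "0.1 0 0.008 -0.002 -25 0 0" --grip_force 120

```text
clock: 18.48
position: [0.4243, -0.3001, 0.1008]
ee_rot: [0.766, -0.606, 0.134, -0.169]
ft_force: [-3.2, 0.9, 0.7]
grip_width: 0.24
```

```bash
python3 w6.py w8.png
python3 - <<'E'
import numpy as np
from h import *
o=monitor.get_obs(); np.savez('restpose.npz',p=o['position'],q=o['ee_rot'],j=o['joint_pos'])
E
```

```text
{'clock': 18.475, 'position': [0.4243, -0.3001, 0.1008], 'ft_force': [-3.2064, 0.9283, 0.7187], 'torque': [-0.0286, 1.0794, 0.015], 'grip_width': 0.2397, 'joint_pos': [0.7878, 0.0951, -0.0283, 2.1153, -0.5337, 0.7563, -0.2186]}
[[0.229, -0.883, 0.41], [-0.973, -0.208, 0.096], [0.001, -0.421, -0.907]]
red 14045
handle [ 0.4238 -0.3006  0.1315] [-0.695 -0.166  0.7  ] rect ((0.4321122467517853, -0.29869523644447327), (0.07974552363157272, 0.022812604904174805), 12.553043365478516)
blk 10561
((0.4772285223007202, -0.28770357370376587), (0.07924040406942368, 0.10657374560832977), 13.043703079223633)
crown [ 0.4961 -0.2826  0.0591] ((0.48688027262687683, -0.28175991773605347), (0.09595461189746857, 0.07009931653738022), 81.23619079589844)
cyl [ 0.4978 -0.2877  0.0372] 13.33 0.0010547249673679856
```

View pics/w8.png

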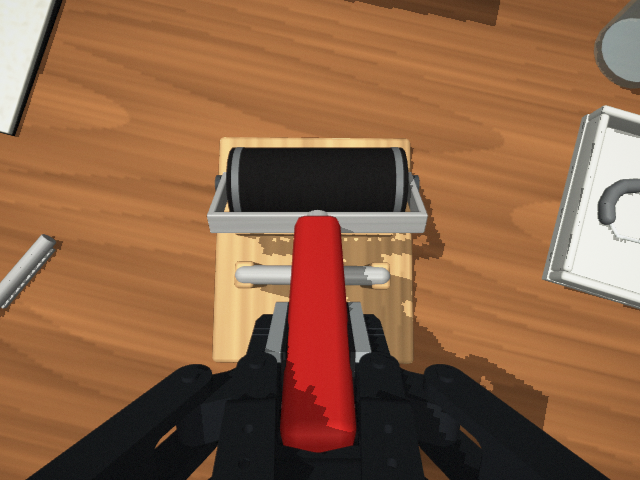

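The roller is gripped as planned: the handle is centred between the pads and the drum at about (318,180) px still lies in its rest. I'll lift it and carry it over the near end of the sheet.

```bash
cat > roll.py <<'E'
from h import *
Yaw=np.radians(-1.35)
def tcp(dx,dz,t,y0=0.0056):
    "TCP pose for drum axis at sheet-midline x=dx, height dz, tool tilt t deg"
    off=R.from_euler('y',25-t,degrees=True).apply([.0738,0,-.0638]); off=R.from_euler('z',Yaw).apply(off)
    tt=np.radians(t); z=np.array([np.sin(tt)*np.cos(Yaw),np.sin(tt)*np.sin(Yaw),-np.cos(tt)]); X=np.array([np.sin(Yaw),-np.cos(Yaw),0])
    return np.array([dx,y0-.0236*(dx-.51),dz])-off,R.from_matrix(np.c_[X,np.cross(z,X),z])
def rows(poses,R0=None,p0=None):
    o=monitor.get_obs(); R0=R0 or R.from_quat(o['ee_rot']); p0=o['position'] if p0 is None else p0
    for p,A in poses: print([.1]+R0.inv().apply(p-p0).round(4).tolist()+(R0.inv()*A).as_rotvec(degrees=True).round(1).tolist())
def drum():
    o=monitor.get_obs(); A=R.from_quat(o['ee_rot']); z=A.as_matrix()[:,2]; t=np.degrees(np.arctan2(np.hypot(z[0],z[1]),-z[2])); ya=np.arctan2(z[1],z[0])
    off=R.from_euler('z',ya).apply(R.from_euler('y',25-t,degrees=True).apply([.0738,0,-.0638]))
    print('t',round(o['clock'],2),'drum',(o['position']+off).round(4),'tilt',round(t,1),'yaw',np.degrees(ya).round(2),'F',o['ft_force'].round(1),'M',o['torque'].round(2),'grip',round(o['grip_width'],3),'j',o['joint_pos'].round(2))
E
python3 - <<'E'
from roll import *
drum()
rows([tcp(.508,.13,20),tcp(.508,.045,20)])
E
```

```text
t 18.52 drum [ 0.496  -0.2833  0.0368] tilt 24.9 yaw 13.17 F [-3.5  0.3  0.8] M [-0.03  1.14  0.05] grip 0.24 j [ 0.79  0.1  -0.03  2.12 -0.53  0.76 -0.22]
[0.1, -0.2954, -0.1197, -0.0541, -4.9, 5.5, 13.5]
[0.1, -0.2955, -0.0839, 0.0231, -4.9, 5.5, 13.5]
```

Call:
servo_tool --pt "0.1 0 -0.008 -0.018 0 0 0" --pt "0.1 0 -0.025 -0.054 0 0 0" --pt "0.1 0 -0.042 -0.091 0 0 0" --pt "0.1 -0.03 -0.05 -0.087 0 1 2" --pt "0.1 -0.08 -0.063 -0.081 -1 1.5 4" --pt "0.1 -0.135 -0.078 -0.075 -2 2.5 6" --pt "0.1 -0.19 -0.092 -0.068 -3 3.5 8" --pt "0.1 -0.24 -0.105 -0.061 -4 4.5 11" --pt "0.1 -0.285 -0.117 -0.055 -5 5.5 13.5" --pt "0.1 -0.295 -0.12 -0.054 -5 5.5 13.5" --pt "0.1 -0.295 -0.105 -0.02 -5 5.5 13.5" --pt "0.1 -0.295 -0.092 0.006 -5 5.5 13.5" --pt "0.1 -0.295 -0.084 0.023 -5 5.5 13.5" --pt "0.1 -0.295 -0.084 0.023 -5 5.5 13.5" --pt "0.1 -0.295 -0.084 0.023 -5 5.5 13.5"

```text
clock: 20.4
position: [0.4408, 0.0067, 0.1159]
ee_rot: [-0.688, 0.704, -0.123, 0.121]
ft_force: [-0.1, 0.1, -2.8]
grip_width: 0.247
```

```bash
cat > w9.py <<'E'
from m import *; from roll import drum
import sys
drum()
p,d,T=shot('wrist',sys.argv[1]); C=cloud(d,T,'wrist'); C[d==0]=np.nan
X,Y,Z=C[...,0],C[...,1],C[...,2]; hsv=cv2.cvtColor(p,cv2.COLOR_BGR2HSV)
x0=float(sys.argv[2]); y0=float(sys.argv[3])
blk=(hsv[...,2]<70)&(Z>.03)&(Z<.12)&(np.hypot(X-x0,Y-y0)<.075)&(X>x0-.01); Q=C[blk]
if len(Q)>50:
    r=cv2.minAreaRect(Q[:,:2].astype(np.float32)); print(r,len(Q))
    def f(q):
        n=np.array([np.cos(q[3]),np.sin(q[3]),0]); D=Q-q[:3]; return np.hypot(D@n,D[:,2])-.022
    q=least_squares(lambda q:np.r_[f(q),(q[1]-r[0][1])*1],[x0,r[0][1],.04,0],loss='soft_l1',f_scale=.001).x; print('cyl',q[:3].round(4),np.degrees(q[3]).round(2),np.std(f(q)))
wh=(hsv[...,1]<40)&(hsv[...,2]>80)&(X>x0+.03)&(X<.75)&(abs(Y)<.09)&(Z<.03)&(Z>.002); Q=C[wh]
for xx in np.arange(.5,.74,.03):
    q=Q[abs(Q[:,0]-xx)<.008]
    if len(q)>10: print(xx.round(2),np.percentile(q[:,1],[1,99]).round(4),np.median(q[:,2]).round(4))
E
python3 w9.py w9.png .508 .006
```

```text
t 20.4 drum [0.5086 0.0052 0.0458] tilt 19.9 yaw -1.27 F [-0.1  0.1 -2.8] M [ 0.05  0.8  -0.03] grip 0.247 j [ 0.65 -0.22 -0.73  2.31 -0.18  0.66 -1.57]
((0.5142268538475037, 0.004680085927248001), (0.11955013871192932, 0.03257565200328827), 89.86834716796875) 8773
cyl [0.5094 0.0047 0.046 ] -1.41 0.001539112899821713
0.56 [-0.0647  0.0714] 0.0083
0.59 [-0.0651  0.0711] 0.0091
0.62 [-0.0658  0.0705] 0.0098
0.65 [-0.0648  0.0705] 0.0103
```

View pics/w9.png

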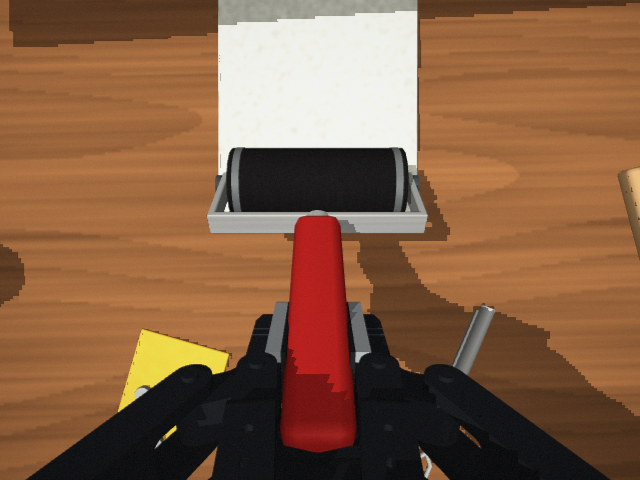

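The drum is level over the near end, centred at about (318,180) px on the sheet between columns 218 and 417. The fitted pose agrees with my model within 1 mm. I'll lower it until it makes contact.

Call:
servo_tool --pt "0.1 0 0.003 0.009 0 0 0" --pt "0.1 0 0.005 0.014 0 0 0" --pt "0.1 0 0.0062 0.0168 0 0 0" --pt "0.1 0 0.0062 0.0168 0 0 0"

```text
clock: 20.95
position: [0.4414, 0.0069, 0.0981]
ee_rot: [-0.688, 0.704, -0.124, 0.121]
ft_force: [0.3, -1.2, 1.9]
grip_width: 0.239
```

```bash
python3 -c "
from roll import *
drum()
"
```

```text
t 20.95 drum [0.5093 0.0054 0.0281] tilt 20.0 yaw -1.28 F [ 0.3 -1.2  1.9] M [-0.14 -0.07  0.03] grip 0.239 j [ 0.66 -0.19 -0.75  2.32 -0.14  0.61 -1.6 ]
```

Call:
servo_tool --pt "0.1 0 0.0003 0.0009 0 0 0" --pt "0.1 0 0.0003 0.0009 0 0 0"

```text
clock: 21.2
position: [0.4419, 0.007, 0.0977]
ee_rot: [-0.688, 0.704, -0.125, 0.122]
ft_force: [-0.0, -0.0, 6.6]
grip_width: 0.24
```

```bash
python3 -c "
from roll import *
drum()
"
```

```text
t 21.2 drum [0.5099 0.0054 0.0278] tilt 20.1 yaw -1.31 F [-0.  -0.   6.6] M [-0.19 -0.66  0.05] grip 0.24 j [ 0.66 -0.18 -0.76  2.33 -0.14  0.61 -1.6 ]
```

Contact stiffness is about 5–6 N/mm, and the net press is now about 10 N (6.6 N measured plus the roller's weight). First third of the stroke next.

Run:
```python
from roll import *
p0,R0=tcp(.5095,.0262,20)
rows([tcp(.5095+.08*i/14,.0262+.0285*.08*i/14,20+8*i/14) for i in range(2,15,2)],R0,p0)
```

```text
[0.1, 0.0, -0.0091, 0.0044, 1.1, 0.0, 0.0]
[0.1, 0.0, -0.0182, 0.0089, 2.3, 0.0, 0.0]
[0.1, 0.0, -0.0273, 0.0134, 3.4, 0.0, -0.0]
[0.1, 0.0, -0.0364, 0.0179, 4.6, 0.0, -0.0]
[0.1, 0.0, -0.0456, 0.0224, 5.7, 0.0, 0.0]
[0.1, 0.0, -0.0548, 0.027, 6.9, 0.0, 0.0]
[0.1, 0.0, -0.064, 0.0316, 8.0, 0.0, 0.0]
```

Call:
servo_tool --pt "0.1 0 -0.0046 0.0022 0.6 0 0" --pt "0.1 0 -0.0091 0.0044 1.1 0 0" --pt "0.1 0 -0.0136 0.0066 1.7 0 0" --pt "0.1 0 -0.0182 0.0089 2.3 0 0" --pt "0.1 0 -0.0228 0.0111 2.9 0 0" --pt "0.1 0 -0.0273 0.0134 3.4 0 0" --pt "0.1 0 -0.0318 0.0156 4 0 0"

```text
clock: 22.08
position: [0.4771, 0.0062, 0.0937]
ee_rot: [-0.684, 0.699, -0.149, 0.146]
ft_force: [0.0, 0.6, 6.5]
grip_width: 0.242
```

Run:
```python
from roll import *
drum()
p0,R0=tcp(.5495,.0273,24)
rows([tcp(.5495+.05*i/8,.0273+.0285*.05*i/8,24+5*i/8) for i in range(1,9)],R0,p0)
```

```text
t 22.07 drum [0.5498 0.0045 0.0287] tilt 24.1 yaw -1.3 F [0.  0.6 6.5] M [-0.18 -0.44 -0.09] grip 0.242 j [ 0.68 -0.11 -0.8   2.31 -0.04  0.5  -1.68]
[0.1, 0.0, -0.0048, 0.0028, 0.6, -0.0, 0.0]
[0.1, 0.0, -0.0096, 0.0057, 1.2, -0.0, 0.0]
[0.1, 0.0, -0.0145, 0.0085, 1.9, -0.0, -0.0]
[0.1, 0.0, -0.0193, 0.0113, 2.5, 0.0, 0.0]
[0.1, 0.0, -0.0241, 0.0142, 3.1, -0.0, -0.0]
[0.1, 0.0, -0.029, 0.0171, 3.7, -0.0, 0.0]
[0.1, 0.0, -0.0338, 0.02, 4.4, -0.0, -0.0]
[0.1, 0.0, -0.0387, 0.0229, 5.0, -0.0, 0.0]
```

Steady: 6.5 N measured, about 10 N on the sheet. Continuing.

Call:
servo_tool --pt "0.1 0 -0.0048 0.0028 0.6 0 0" --pt "0.1 0 -0.0096 0.0057 1.2 0 0" --pt "0.1 0 -0.0145 0.0085 1.9 0 0" --pt "0.1 0 -0.0193 0.0113 2.5 0 0" --pt "0.1 0 -0.0241 0.0142 3.1 0 0" --pt "0.1 0 -0.029 0.0171 3.7 0 0" --pt "0.1 0 -0.0338 0.02 4.4 0 0" --pt "0.1 0 -0.0387 0.0229 5 0 0"

```text
clock: 23.08
position: [0.5216, 0.0052, 0.0884]
ee_rot: [-0.677, 0.692, -0.179, 0.175]
ft_force: [-0.7, 0.6, 4.6]
grip_width: 0.244
```

Run:
```python
from roll import *
drum()
p0,R0=tcp(.5995,.0287,29)
rows([tcp(.5995+.045*i/8,.0287-.0023*i/8,29+5*i/8) for i in range(1,9)],R0,p0)
```

```text
t 23.07 drum [0.5997 0.0034 0.0299] tilt 29.1 yaw -1.29 F [-0.7  0.6  4.6] M [-0.34 -0.48 -0.04] grip 0.244 j [ 0.71 -0.01 -0.84  2.29  0.19  0.37 -1.89]
[0.1, 0.0, -0.0038, 0.0034, 0.6, 0.0, 0.0]
[0.1, 0.0, -0.0076, 0.0069, 1.2, 0.0, 0.0]
[0.1, 0.0, -0.0115, 0.0103, 1.9, 0.0, 0.0]
[0.1, 0.0, -0.0153, 0.0137, 2.5, 0.0, -0.0]
[0.1, 0.0, -0.0191, 0.0172, 3.1, 0.0, 0.0]
[0.1, 0.0, -0.023, 0.0207, 3.7, 0.0, 0.0]
[0.1, 0.0, -0.0268, 0.0242, 4.4, 0.0, 0.0]
[0.1, 0.0, -0.0306, 0.0277, 5.0, 0.0, 0.0]
```

Run:
```python
from roll import *
p0,R0=tcp(.5995,.0287,29)
rows([tcp(.5995+.045*i/8,.0287-.0027*i/8,29+4*i/8) for i in range(1,9)],R0,p0)
```

```text
[0.1, 0.0, -0.004, 0.0034, 0.5, 0.0, 0.0]
[0.1, 0.0, -0.008, 0.0068, 1.0, 0.0, 0.0]
[0.1, 0.0, -0.012, 0.0101, 1.5, 0.0, 0.0]
[0.1, 0.0, -0.0159, 0.0135, 2.0, 0.0, 0.0]
[0.1, 0.0, -0.0199, 0.0169, 2.5, 0.0, -0.0]
[0.1, 0.0, -0.0239, 0.0203, 3.0, 0.0, 0.0]
[0.1, 0.0, -0.0279, 0.0238, 3.5, 0.0, 0.0]
[0.1, 0.0, -0.0319, 0.0272, 4.0, 0.0, 0.0]
```

Call:
servo_tool --pt "0.1 0 -0.004 0.0034 0.5 0 0" --pt "0.1 0 -0.008 0.0068 1 0 0" --pt "0.1 0 -0.012 0.0101 1.5 0 0" --pt "0.1 0 -0.0159 0.0135 2 0 0" --pt "0.1 0 -0.0199 0.0169 2.5 0 0" --pt "0.1 0 -0.0239 0.0203 3 0 0" --pt "0.1 0 -0.0279 0.0238 3.5 0 0" --pt "0.1 0 -0.0319 0.0272 4 0 0"

```text
clock: 24.08
position: [0.5626, 0.0043, 0.0799]
ee_rot: [-0.67, 0.686, -0.203, 0.199]
ft_force: [-0.8, 0.9, 5.4]
grip_width: 0.247
```

Run:
```python
from roll import *
drum()
p0,R0=tcp(.6445,.0260,33)
rows([tcp(.6445+.035*i/6,.0260-.0004*min(i,3)/3,33+2.*i/6) for i in range(1,7)],R0,p0)
```

```text
t 24.07 drum [0.6445 0.0025 0.027 ] tilt 33.0 yaw -1.26 F [-0.8  0.9  5.4] M [-0.28 -0.59 -0.04] grip 0.247 j [ 0.63  0.1  -0.78  2.26  0.57  0.28 -2.23]
[0.1, 0.0, -0.0043, 0.0035, 0.3, 0.0, 0.0]
[0.1, 0.0, -0.0086, 0.0071, 0.7, -0.0, 0.0]
[0.1, 0.0, -0.0129, 0.0106, 1.0, 0.0, 0.0]
[0.1, 0.0, -0.0173, 0.014, 1.3, 0.0, 0.0]
[0.1, 0.0, -0.0217, 0.0174, 1.7, 0.0, 0.0]
[0.1, 0.0, -0.0261, 0.0209, 2.0, 0.0, 0.0]
```

Run:
```python
from roll import *
p0,R0=tcp(.6445,.0260,33)
rows([tcp(.6445+.035*i/6,.0260-.0002*min(i,3)/3,33+1.*i/6) for i in range(1,7)],R0,p0)
```

```text
[0.1, 0.0, -0.0046, 0.0034, 0.2, 0.0, 0.0]
[0.1, 0.0, -0.0092, 0.0067, 0.3, 0.0, 0.0]
[0.1, 0.0, -0.0138, 0.0101, 0.5, 0.0, -0.0]
[0.1, 0.0, -0.0184, 0.0134, 0.7, -0.0, 0.0]
[0.1, 0.0, -0.0231, 0.0166, 0.8, 0.0, 0.0]
[0.1, 0.0, -0.0277, 0.0199, 1.0, 0.0, 0.0]
```

Call:
servo_tool --pt "0.1 0 -0.0046 0.0034 0.2 0 0" --pt "0.1 0 -0.0092 0.0067 0.3 0 0" --pt "0.1 0 -0.0138 0.0101 0.5 0 0" --pt "0.1 0 -0.0184 0.0134 0.7 0 0" --pt "0.1 0 -0.0231 0.0166 0.8 0 0" --pt "0.1 0 -0.0277 0.0199 1 0 0"

```text
clock: 24.82
position: [0.5968, 0.0036, 0.0784]
ee_rot: [-0.669, 0.684, -0.209, 0.205]
ft_force: [-0.4, -0.3, 5.0]
grip_width: 0.246
```

```bash
python3 - <<'E'
from roll import *
drum()
p0,R0=tcp(.6795,.0258,34)
rows([tcp(.6795+.035*i/6,.0258,34+1.5*i/6) for i in range(1,7)],R0,p0)
E
python3 w9.py w10.png .679 .002
```

```text
t 24.82 drum [0.6797 0.0017 0.027 ] tilt 34.0 yaw -1.26 F [-0.4 -0.3  5. ] M [-0.13 -0.57  0.02] grip 0.246 j [ 0.56  0.18 -0.71  2.2   0.73  0.29 -2.36]
[0.1, 0.0, -0.0044, 0.0034, 0.2, 0.0, -0.0]
[0.1, 0.0, -0.0089, 0.0069, 0.5, -0.0, -0.0]
[0.1, 0.0, -0.0134, 0.0103, 0.7, 0.0, -0.0]
[0.1, 0.0, -0.0178, 0.0138, 1.0, 0.0, -0.0]
[0.1, 0.0, -0.0223, 0.0172, 1.2, 0.0, -0.0]
[0.1, 0.0, -0.0267, 0.0207, 1.5, 0.0, -0.0]
t 24.82 drum [0.6797 0.0017 0.027 ] tilt 34.0 yaw -1.26 F [-0.4 -0.3  5. ] M [-0.13 -0.57  0.02] grip 0.246 j [ 0.56  0.18 -0.71  2.2   0.73  0.29 -2.36]
((0.6849770545959473, 0.0011194944381713867), (0.11919881403446198, 0.03262019529938698), 89.4586181640625) 7410
cyl [0.6811 0.0011 0.0282] -1.24 0.0019188714933490098
0.71 [-0.0693  0.0694] 0.0066
```

View pics/w10.png

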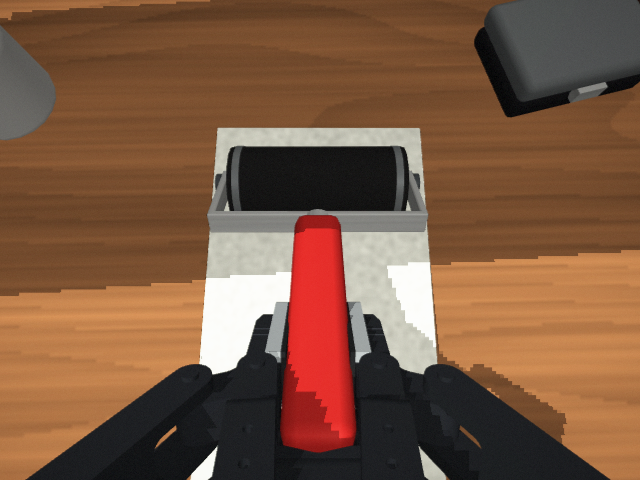

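The picture shows the drum at (318,180) px, square on the sheet, with the far edge near row 128. The sheet reads about 6.6 mm at x = 0.71, so it is already nearly flat. I'll finish to the far edge with slightly more pressure.

Call:
servo_tool --pt "0.1 0 -0.0043 0.0036 0.2 0 0" --pt "0.1 0 -0.0087 0.0072 0.5 0 0" --pt "0.1 0 -0.0132 0.0106 0.7 0 0" --pt "0.1 0 -0.0176 0.0141 1 0 0" --pt "0.1 0 -0.0221 0.0175 1.2 0 0" --pt "0.1 0 -0.0265 0.021 1.5 0 0" --pt "0.1 0 -0.0298 0.0234 1.5 0 0"

```text
clock: 25.75
position: [0.6346, 0.0028, 0.0758]
ee_rot: [-0.666, 0.681, -0.218, 0.214]
ft_force: [-1.0, 0.8, 8.3]
grip_width: 0.242
```

Run:
```python
from roll import *
drum()
```

```text
t 25.75 drum [0.7188 0.001  0.0266] tilt 35.6 yaw -1.25 F [-1.   0.8  8.3] M [-0.22 -1.02 -0.06] grip 0.242 j [ 0.47  0.25 -0.63  2.13  0.88  0.28 -2.48]
```

Run:
```python
from roll import *
rows([tcp(.715,.036,35.5),tcp(.67,.040,34),tcp(.63,.043,32),tcp(.60,.045,30)])
```

```text
[0.1, 0.0001, -0.0024, -0.0099, -0.1, 0.1, 0.1]
[0.1, 0.0001, 0.0295, -0.0403, -1.6, 0.1, 0.1]
[0.1, 0.0, 0.0572, -0.0673, -3.6, 0.1, 0.1]
[0.1, -0.0, 0.0772, -0.0875, -5.6, 0.1, 0.1]
```

Call:
servo_tool --pt "0.1 0 -0.0024 -0.01 0 0 0" --pt "0.1 0 0.0135 -0.025 -0.8 0 0" --pt "0.1 0 0.0295 -0.04 -1.6 0 0" --pt "0.1 0 0.0432 -0.0538 -2.6 0 0" --pt "0.1 0 0.0572 -0.0673 -3.6 0 0" --pt "0.1 0 0.0772 -0.0875 -5.6 0 0" --pt "0.1 0 0.0772 -0.0875 -5.6 0 0"

```text
clock: 26.62
position: [0.5174, 0.0044, 0.1]
ee_rot: [-0.675, 0.692, -0.183, 0.178]
ft_force: [-0.6, -0.4, -3.3]
grip_width: 0.24
```

```bash
cat > flat.py <<'E'
from m import *; from roll import drum
drum()
p,d,T=shot('wrist','f1.png'); C=cloud(d,T,'wrist'); C[d==0]=np.nan
X,Y,Z=C[...,0],C[...,1],C[...,2]; hsv=cv2.cvtColor(p,cv2.COLOR_BGR2HSV)
wh=(hsv[...,1]<40)&(hsv[...,2]>80)&(X>.64)&(X<.73)&(abs(Y)<.06)&(Z<.03); Q=C[wh]
k,_,_,_=np.linalg.lstsq(np.c_[Q[:,:2]-[.69,0],np.ones(len(Q))],Q[:,2],rcond=None); print('sheet slope/height@.69',k.round(4),len(Q))
wd=(hsv[...,1]>60)&(X>.64)&(X<.80)&(abs(Y)>.08)&(abs(Y)<.13)&(abs(Z)<.03); Q=C[wd]
k,_,_,_=np.linalg.lstsq(np.c_[Q[:,:2]-[.69,0],np.ones(len(Q))],Q[:,2],rcond=None); print('table slope/height',k.round(4),len(Q))
o=monitor.get_obs(); z=np.load('restpose.npz')
R0=R.from_quat(o['ee_rot']); R1=R.from_quat(z['q']); 
for p in ([.44,.0,.19],[.43,-.15,.20],z['p']+[0,0,.1],z['p']+[0,0,.02],z['p']):
    print(R0.inv().apply(np.array(p)-o['position']).round(4).tolist(),(R0.inv()*R1).as_rotvec(degrees=True).round(1).tolist())
E
python3 flat.py
```

```text
t 26.62 drum [0.5961 0.0024 0.0424] tilt 29.6 yaw -1.49 F [-0.6 -0.4 -3.3] M [-0.03  1.01 -0.02] grip 0.24 j [ 0.79 -0.06 -0.91  2.29  0.08  0.38 -1.79]
sheet slope/height@.69 [-0.0008 -0.0017  0.0065] 18136
table slope/height [ 0.0001 -0.0019  0.0006] 19440
[0.0063, 0.0237, -0.1167] [-4.8, -6.7, -13.0]
[0.1565, 0.0244, -0.1284] [-4.8, -6.7, -13.0]
[0.3066, 0.0259, -0.1299] [-4.8, -6.7, -13.0]
[0.3065, 0.0655, -0.0605] [-4.8, -6.7, -13.0]
[0.3065, 0.0754, -0.0431] [-4.8, -6.7, -13.0]
```

The sheet is flat: slope within 0.001 rad and its top 5.9 mm above the table. I'll carry the roller back above its rest.

Call:
servo_tool --pt "0.1 0.001 0.006 -0.03 -1 -1 -2" --pt "0.1 0.003 0.014 -0.07 -2 -2 -4" --pt "0.1 0.006 0.022 -0.112 -3 -3 -6" --pt "0.1 0.05 0.024 -0.12 -4 -4 -8" --pt "0.1 0.1 0.024 -0.127 -4.8 -5.5 -10" --pt "0.1 0.15 0.0245 -0.129 -4.8 -6.7 -13" --pt "0.1 0.2 0.025 -0.13 -4.8 -6.7 -13" --pt "0.1 0.25 0.026 -0.13 -4.8 -6.7 -13" --pt "0.1 0.29 0.026 -0.13 -4.8 -6.7 -13" --pt "0.1 0.3066 0.026 -0.13 -4.8 -6.7 -13" --pt "0.1 0.3066 0.026 -0.13 -4.8 -6.7 -13" --pt "0.1 0.3066 0.026 -0.13 -4.8 -6.7 -13"

```text
clock: 28.18
position: [0.4255, -0.2983, 0.2002]
ee_rot: [0.766, -0.605, 0.133, -0.169]
ft_force: [1.4, -0.6, -3.1]
grip_width: 0.241
```

```bash
cat > r1.py <<'E'
from m import *; from roll import drum
drum()
z=np.load('restpose.npz'); o=monitor.get_obs()
p,d,T=shot('wrist','r1.png'); C=cloud(d,T,'wrist'); C[d==0]=np.nan
p8=cv2.imread('pics/w8.png')
# roller in hand: does it look the same in the wrist image as when gripped in the rest?
def msk(p):
    h=cv2.cvtColor(p,cv2.COLOR_BGR2HSV); return ((h[...,2]<70)).astype(np.uint8)
def drumbox(p):
    m=msk(p)[130:235,215:425]; r,c=np.nonzero(m); return (r.mean()+130).round(1),(c.mean()+215).round(1),len(r)
def handle(p):
    h=cv2.cvtColor(p,cv2.COLOR_BGR2HSV); m=((h[...,0]<8)|(h[...,0]>172))&(h[...,1]>130)&(h[...,2]>60); r,c=np.nonzero(m); return r.min(),r.max(),c.mean().round(1)
print(drumbox(p8),drumbox(p),handle(p8),handle(p))
Q=C[(msk(p)>0)&(C[...,2]>.12)&(C[...,2]<.17)&(np.hypot(C[...,0]-.5,C[...,1]+.283)<.07)]
def f(q):
    n=np.array([np.cos(q[3]),np.sin(q[3]),0]); D=Q-q[:3]; return np.hypot(D@n,D[:,2])-.022
q=least_squares(f,[.497,-.283,.137,.23],loss='soft_l1',f_scale=.001).x; print('cyl',q.round(4),len(Q))
R0=R.from_quat(o['ee_rot']); R1=R.from_quat(z['q'])
for dz in (.1,.02,.0): print(R0.inv().apply(z['p']+[0,0,dz]-o['position']).round(4).tolist(),(R0.inv()*R1).as_rotvec(degrees=True).round(1).tolist())
E
python3 r1.py
```

```text
t 28.18 drum [ 0.4971 -0.2811  0.1363] tilt 24.9 yaw 13.46 F [ 1.4 -0.6 -3.1] M [-0.24  0.87  0.04] grip 0.241 j [ 0.79 -0.03 -0.03  2.01 -0.44  0.96 -0.36]
(np.float64(179.8), np.float64(316.8), 10648) (np.float64(179.8), np.float64(316.3), 10680) (np.int64(216), np.int64(452), np.float64(317.5)) (np.int64(216), np.int64(452), np.float64(317.5))
cyl [ 0.8508 -1.7516  0.1365  0.2356] 10634
[0.0015, 0.0012, -0.0012] [0.0, 0.1, 0.1]
[0.0015, 0.0348, 0.0714] [0.0, 0.1, 0.1]
[0.0015, 0.0432, 0.0895] [0.0, 0.1, 0.1]
```

The roller looks the same in the hand as when I gripped it, so nothing slipped. Lowering to just above the trough, then in.

Call:
servo_tool --pt "0.1 0.001 0.01 0.018 0 0 0" --pt "0.1 0.0015 0.022 0.044 0 0 0" --pt "0.1 0.0015 0.033 0.067 0 0 0" --pt "0.1 0.0015 0.0375 0.0772 0 0 0" --pt "0.1 0.0015 0.0375 0.0772 0 0 0" --pt "0.1 0.0015 0.0375 0.0772 0 0 0"

```text
clock: 28.98
position: [0.425, -0.3016, 0.1162]
ee_rot: [0.766, -0.605, 0.135, -0.169]
ft_force: [-0.2, -0.9, -3.7]
grip_width: 0.241
```

```bash
python3 r1.py | sed -n '1p;4,6p'
```

```text
t 28.98 drum [ 0.4969 -0.2849  0.0524] tilt 25.0 yaw 13.12 F [-0.2 -0.9 -3.7] M [-0.21  0.87  0.  ] grip 0.241 j [ 0.79  0.07 -0.03  2.1  -0.52  0.79 -0.24]
[-0.0015, -0.0355, -0.0768] [-0.1, -0.0, 0.1]
[-0.0017, -0.0017, -0.0043] [-0.1, -0.0, 0.1]
[-0.0017, 0.0068, 0.0138] [-0.1, -0.0, 0.1]
```

Call:
servo_tool --pt "0.1 -0.0015 0.002 0.004 0 0 0" --pt "0.1 -0.0015 0.004 0.0085 0 0 0" --pt "0.1 -0.0015 0.0058 0.012 0 0 0" --pt "0.1 -0.0015 0.0066 0.0138 0 0 0" --pt "0.1 -0.0015 0.0066 0.0138 0 0 0"

```text
clock: 29.65
position: [0.4241, -0.3, 0.1004]
ee_rot: [0.766, -0.606, 0.134, -0.17]
ft_force: [-4.1, 3.0, 5.6]
grip_width: 0.241
```

```bash
python3 r1.py | sed -n '1p;4,6p'
```

```text
t 29.65 drum [ 0.4959 -0.2831  0.0366] tilt 25.0 yaw 13.28 F [-4.1  3.   5.6] M [0.64 0.73 0.42] grip 0.241 j [ 0.79  0.1  -0.03  2.12 -0.54  0.76 -0.21]
[0.0001, -0.0426, -0.0909] [-0.1, 0.0, 0.0]
[0.0001, -0.0088, -0.0184] [-0.1, 0.0, 0.0]
[0.0001, -0.0003, -0.0003] [-0.1, 0.0, 0.0]
```

Seated at the original pose within 0.5 mm. Releasing and withdrawing along the tool axis.

Call:
servo_tool --pt "0.3 0 0 -0.0005 0 0 0" --pt "0.6 0 0 -0.0005 0 0 0" --pt "1 0 0 -0.0005 0 0 0" --pt "1 0 0 -0.0005 0 0 0" --pt "1 0 0 -0.01 0 0 0" --pt "1 0 0 -0.04 0 0 0" --pt "1 0 0 -0.09 0 0 0" --pt "1 0 0 -0.13 0 0 0" --pt "1 0 0 -0.13 0 0 0"

```text
clock: 30.82
position: [0.3703, -0.3144, 0.2213]
ee_rot: [0.765, -0.606, 0.137, -0.169]
ft_force: [0.1, 0.3, -0.5]
grip_width: 1.002
```

```bash
python3 w6.py w11.png
python3 - <<'E'
from m import *
z=np.load('top0.npz'); p,d,T=shot('top','top1.png'); C=cloud(d,T,'top'); 
for n,cx,cy,a,b,r in (('S',.463,.297,.110,.128,.019),('M',.463,.297,.085,.1,.029),('L',.461,.299,.05,.066,.04)):
    m=(np.hypot(C[...,0]-cx,C[...,1]-cy)<.06)&(C[...,2]>a)&(C[...,2]<b); print(n,circ(C[m],r),np.median(C[m][:,2]).round(4))
df=np.abs(p.astype(int)-z['p']).max(-1); print('changed px',(df>40).sum())
o=np.hstack([p[180:360,150:560]]); cv2.imwrite('pics/top1c.png',cv2.resize(o,None,fx=1.9,fy=1.9,interpolation=cv2.INTER_CUBIC))
E
```

```text
{'clock': 30.825, 'position': [0.3703, -0.3144, 0.2213], 'ft_force': [0.0738, 0.3369, -0.5034], 'torque': [-0.0745, 0.4335, -0.0068], 'grip_width': 1.0024, 'joint_pos': [0.851, -0.106, 0.0247, 2.0357, -0.4474, 1.0462, -0.2691]}
[[0.228, -0.881, 0.414], [-0.974, -0.209, 0.092], [0.006, -0.424, -0.906]]
red 3598
handle [ 0.4193 -0.3015  0.1315] [-0.757 -0.177  0.629] rect ((0.42683717608451843, -0.2997509837150574), (0.09043590724468231, 0.021979855373501778), 13.164255142211914)
blk 3989
((0.4948420524597168, -0.28420600295066833), (0.10423994809389114, 0.07906463742256165), 75.92478942871094)
crown [ 0.496  -0.2825  0.0592] ((0.48600131273269653, -0.28236398100852966), (0.09614647179841995, 0.06884448975324631), 80.64090728759766)
cyl [ 0.4968 -0.2842  0.0371] 13.01 0.0023504763804134514
S ([0.4631, 0.2938], np.float64(0.0012), 107) 0.1188
M ([0.4618, 0.2971], np.float64(0.005), 179) 0.0898
L ([0.4593, 0.2995], np.float64(0.0081), 264) 0.0576
changed px 19366
```

View pics/top1c.png

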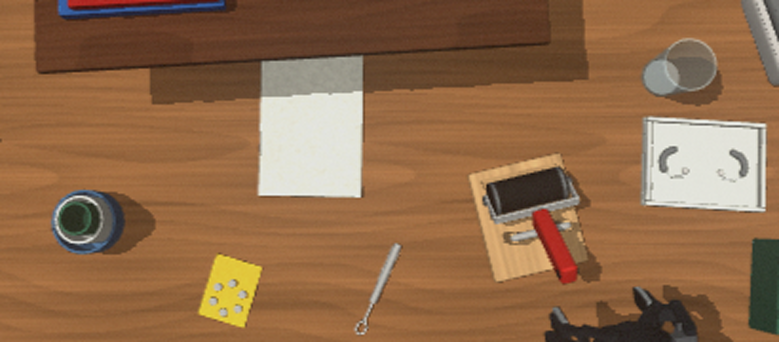

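View pics/w11.png

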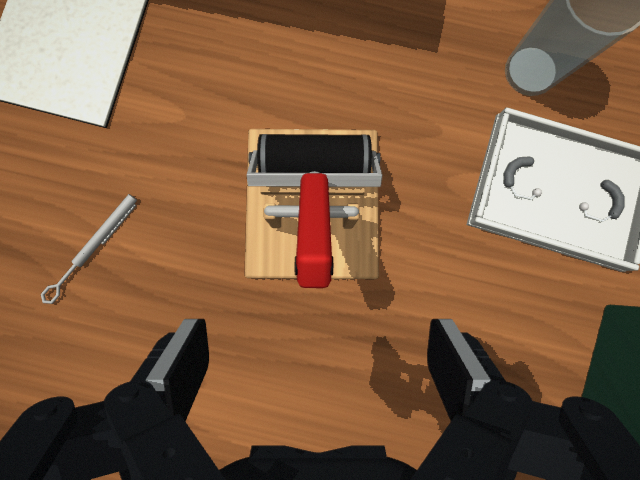

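The top view shows the three pots nested at (87,221) px, the sheet clear, and the roller back in its rest at (530,215). The wrist view confirms the roller is seated squarely in its rest, with the hand clear of everything. Handing in.

```bash
python3 -c "
from h import *
print(ticket.hand_in())"
```

```text
the job is handed in; nothing more can be done
None
```

I nested the pots, rolled the sheet flat, put the roller back in its rest, and handed the job in at about 31 s of the 72 s allowed. The hand-in gave no verdict.

- **Pots:** The middle pot stands in the large one and the small pot in the middle one. The last wrist check put their rims at about 58, 90 and 120 mm, which are the fully seated heights, and a later top view agreed to within about 1.5 mm. The small pot sits 2–4 mm off the middle pot's axis, still free of its wall. The large pot stayed where it was, to within 1–2 mm of measurement error.
- **Rolling:** I made one lengthwise stroke along the middle line, starting about 18 mm from the near edge and ending about 15 mm from the free far edge. At each check the pressure on the sheet was about 8–12 N, allowing for the roller's weight. I checked force between moves only, not continuously.
- **Sheet:** Afterwards the far part measured flat: the slope was under 0.001 rad and the top 5.9 mm above the table.
- **Roller:** I regripped the handle once in the rest before lifting, so the hand would clear the shelf. It did not slip in the hand, and I put it back within 0.5 mm of the pose it was picked up from. The final fit gave the drum axis at 37.1 mm height and 13.0° yaw, against 37.2 mm and about 13° before.
- **Other things:** In the last pictures the loop tool, battery card, tray and glass look unmoved. I did not measure them, and the puffer, the jar and the grey case were not checked at the end.

One joint (j5) came very close to its limit (-1.267 against -1.27) during the first grasp of the handle, but every reading stayed in range.

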